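# Clamp a casting on the sloping fettling stand

## Robot

A 7-joint arm with a two-finger parallel gripper is mounted at the origin on a cart in front of the work surface, level with it; the furniture and walls round the work are solid. World frame = base frame: x ahead of the robot, y to its left, z up, the work surface at z = 0. Lengths are in mm, angles in rad, forces in N, time in s.
With the tool pointing down it reaches from about 400 to 875 mm from the base axis. Payload 4.4 kg.
Tool frame: the origin (TCP) lies at the very end of the fingers, on their centre line; the grasp point (between the pads) lies 19 mm behind it (robot.grasp_offset is the distance from the TCP to the grasp point, in mm); z points along the fingers, y is the direction in which the jaws open and shut (so a half turn about z gives the same grasp; the last joint's range is limited). The gripper opens to 85 mm and grips with 20 to 120 N. Pads are 22 mm wide; open, the fingers measure 114 mm over their backs; the gripper's body (76 mm by 85 mm) begins 54 mm behind the grasp point. The pads swing forward as they close: fully open they stand 13 mm farther back than shut.
Start: joints at [1.166, 0.628, 0.038, 1.517, -0.027, 0.996, -0.02], TCP at [216.059, -613.055, 231.313] pointing down, gripper open.
Joint ranges: [-3.06, 3.06], [-0.37, 2.12], [-1.25, 1.32], [0.18, 2.47], [-1.1, 4.24], [0.23, 1.98], [-2.94, 2.94]. Speed limits (rad/s): [2.57, 2.57, 3.14, 3.14, 3.14, 3.14, 3.14].

## Interface

Orientations are given as a unit quaternion [x, y, z, w].
In Python, from workcell import status, imaging, workorder, robot gives the robot as it stands.
- The arm moves only by the tool servo_tool, never from a script. Its argument "targets" is a list of rows, each a list of 5 numbers: the opening, from 0 (shut) to 1 (fully open), then the shift along the tool's x, y, z in mm, then the turn about the tool's z in degrees. A call has 1 to 20 rows; each row shifts and turns the commanded pose from where the row before left it, along the tool's axes as they then stand; what a row does not reach is not made up. A row lasts 1/10 s, in which the tool goes at most 50 mm and 8.59 degrees, less where a joint would pass 70% of its speed; a pose out of reach is approached as far as the arm can. A call with a gripper value outside its range is refused whole. The fingers move at their own pace and stop on an object; the grip force is fixed at half the most. Time passes only in rows, so rows that do not move let the fingers close. It gives the time, the measured TCP pose, the force and the opening at its end, in the units of the state.
- status.sense(): the state, without advancing time (a new reading comes with each control period).
- imaging.grab_frame(name): name is "scene" or "top" or "wrist"; returns a dict with "pixels" (420x560x3 uint8, red, green, blue), "K" (3x3 intrinsics, pixels), "rvec" (rotation vector, rad) and "tvec" (3), from world to camera coordinates, as OpenCV has them. Camera axes: x right, y down, z forward; pixel columns grow to the right and rows downward; lengths in mm; the calibration is good to about 2 mm. A picture is of the moment at which its call begins. There is no depth.
- workorder.close_job(): hands the job in, once; it reports no verdict.
The state is a dict: "time_s": time; "joint_positions": joint angles; "qvel": joint speeds; "joint_torque": joint torques, N m; "eef_pos": TCP position; "tcp_rot": TCP orientation; "ft_force": force on the tool from outside, world axes, zero at the start; "wrist_torque": the same for the moment, N m; "gripper_width": finger opening in mm.
Only numpy, scipy, OpenCV 4.12 (cv2) and the standard library are available. Lean on these libraries where they do the work, as an engineer would, in place of code of your own. Each camera call takes 0.05 s, during which the arm holds its last target.

## Task

Clamp the domed casting on the sloping stand: pull the black T-handled plunger out and give it a quarter turn anticlockwise so that it stays out, swing the arm over the casting as far as it goes, and turn the plunger back so that it drops home and locks the arm. Then start the black cross knob cleanly: turn it backwards (anticlockwise) until it drops into its thread, and from there clockwise until it is fully down and the arm's pad presses on the casting. Let everything go and leave the casting and the things round the stand where they are.

Things in the scene. Friction and masses are not known exactly. Their poses are not given: they have to be found in the camera images.
- stand: Fixed grey stand, 225 x 300 mm foot, origin under its middle on the worktop, x away from its low front edge, y to its left. Its bed slopes up along +x at 25 deg. Bed frame: origin 88 mm above the stand's, x up the slope, y as the stand's, z square to the bed (leaning 25 deg to the front). All axes below run along bed z; turns are as seen from above the bed. Arm pivot at bed (0, 88), stud at bed (0, -88).
- swing_arm (a joint): Grey swing arm on the left post (bed (0, 88) mm), its top 74 mm over the bed. 0 = pointing to bed -y, fork round the stud (a stop just past it, at -0.012); + = swung open anticlockwise (rad). Starts parked, 0.97 to 1.18. Its tail points the other way and carries the plunger 66 mm from the pivot. Stiff: stays where left (0.3 N m). Locked by the plunger at 0, or within 0.93 to 1.22 (a slot).
- plunger_lift (a joint): How far the plunger is pulled out along bed z (m): 0 home in its hole, spring load 4 to 6 N, stop at 0.0145. It can be twisted only when pulled 0.011 or more; twisted and let go it rests held out at 0.0105. Twisted back with the arm not at its hole it stops at about 0.0085 on the index plate.
- plunger_twist (a joint): Turn of the T-handle relative to the arm (rad), + anticlockwise: 0 = handle along the arm, its cross-pin in the sleeve's slot; 1.57 = across the arm, pin resting on the sleeve. Stops at -0.12 and 1.72; light friction.
- plunger_grip (a point): Middle of the plunger's black T-handle: a bar 52 mm long (along this frame's y), 14 mm thick (x), 19 mm high (z, square to the bed). Its underside is 21 mm over the arm when home; a 11.5 mm high steel sleeve, 23 mm wide, stands on the arm below it. The point moves with lift, twist and arm. Home it lies 105 mm over the bed.
- knob_turn (a joint): Turn of the cross knob on the stud (rad), + clockwise = forwards, tightening. Starts at 0.4 to 1.2, sitting on the end of the thread, not in it. Turned backwards below about -0.1 it drops about 7 mm into the thread; from there it goes down 16 mm a turn and is fully down at about 2.6. Stops at -1.2 and 2.9. Friction 0.05 N m; its weight alone makes it drop once nothing grips it.
- knob_lift (a joint): Height of the knob over its fully-down place (m): 0 = flange presses the arm fully down; about 0.010 to 0.012 at the start, 0.005 just after it has dropped into the thread.
- knob_grip (a point): Middle of the black four-armed cross knob: two crossed bars 54 mm long, 20 mm wide, 21 mm high, along this frame's x and y; z is square to the bed. The knob's crown is 13 mm above this point, the steel skirt's flange (47 mm wide) 25 mm below. Fully down, the point lies 95.5 mm over the bed.
- casting: White domed casting, 97 mm wide, 51 mm high, loose, lying in the middle of the bed against two steel pins; origin at the centre of its base.
- pad: Black rubber pad, 32 mm wide, sprung, under the arm 88 mm from the pivot; origin 5 mm under the arm. Over the casting it clears the crown by 2 mm until the knob presses the arm down its last 4 mm.
- jar: Slip jar with a blue lid, 65 mm wide, 92 mm high, standing in front of the stand; origin under its middle.
- sprayer: Spray bottle, 65 x 86 mm, 185 mm high, standing close to the left of the stand; origin under its middle.
- kidney: Red rubber kidney scraper, 52 x 88 x 8 mm, lying right of the stand; origin under its middle.

How it is judged:
By the outcome, as a careful person would: the job done as asked, in the order asked, and still so for the second after the job is handed in, with the robot touching nothing.
It also fails if it takes over 54 s, if anything falls off the work surface, if the arm or the gripper's body presses on something with over 40 N, if the wrist force passes 120 N, or if a joint passes its speed limit or range.

## Working session

There is one attempt and no reset: what is moved stays moved. The work goes in short steps, Python scripts to look and compute and a tool call to move; the robot and the scene stay as the last step left them, time stands still between calls to the robot, and variables do not carry over. Pictures are saved under pics/ and viewed, and the job is handed in when it is done.

Besides the shell and the picture viewer there is one more tool, called after "Call:" by a JSON object that holds its "method" and its "body". servo_tool: Moves the arm, as the interface text tells. Its arguments: {"type":"object","properties":{"targets":{"type":"array"}},"required":["targets"]}

```bash
ls; mkdir -p pics; python3 - <<'E'
from workcell import status, imaging, robot
import cv2
print(status.sense()); print([a for a in dir(robot) if a[0]!='_'])
for n in ["scene","top","wrist"]:
    f=imaging.grab_frame(n); cv2.imwrite(f"pics/{n}0.png",f["pixels"][:,:,::-1])
    import numpy as np
    R=cv2.Rodrigues(f["rvec"])[0]; print(n,f["K"].tolist(),(-R.T@f["tvec"]).round(1),R[2].round(2))
E
```

```text
pics
{'time_s': 0.0, 'joint_positions': array([ 1.1662171 ,  0.6293369 ,  0.03842029,  1.51841559, -0.02700694,
        0.99629761, -0.01995619]), 'qvel': array([ 1.35157684e-03, -9.20402970e-05,  1.51650235e-04,  2.67166868e-04,
        2.38976470e-04,  1.18607418e-03, -5.30297439e-04]), 'joint_torque': array([-1.01507270e-03, -5.63398147e+01,  1.22641660e+00, -1.93448085e+01,
        1.12274659e-02,  1.05010509e-02, -8.46321413e-08]), 'eef_pos': array([ 215.84206012, -612.42657555,  230.37945872]), 'tcp_rot': array([ 9.85682625e-01,  1.68608484e-01, -1.67291884e-04, -9.55579819e-04]), 'ft_force': array([ 0.07338859,  0.26217621, -1.17185216]), 'wrist_torque': array([0.03976928, 0.00171082, 0.0251744 ]), 'gripper_width': 85.80747027898043}
['MotionError', 'grasp_offset']
scene [[498.3545265506766, 0.0, 284.39186691357816], [0.0, 498.3545265506766, 207.80140604296258], [0.0, 0.0, 1.0]] [ 171.8  949.8 1017.9] [ 0.34 -0.62 -0.71]
top [[456.38215303681494, 0.0, 284.3572205203901], [0.0, 456.38215303681494, 202.37763153785144], [0.0, 0.0, 1.0]] [ 483.8  157.1 1045.2] [ 0.14  0.02 -0.99]
wrist [[290.47363584766157, 0.0, 281.84687084404555], [0.0, 290.47363584766157, 210.9547739021796], [0.0, 0.0, 1.0]] [ 283.7 -587.8  373.4] [-0.27 -0.09 -0.96]
```

View pics/scene0.png

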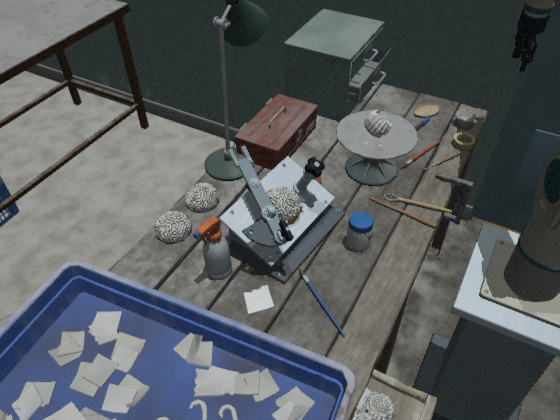

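View pics/top0.png

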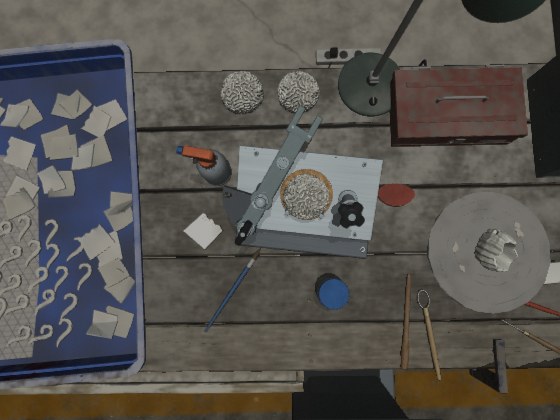

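```bash
python3 - <<'E'
import cv2
a=cv2.imread("pics/top0.png")[80:280,170:430]; cv2.imwrite("pics/topc.png",cv2.resize(a,None,fx=3,fy=3,interpolation=cv2.INTER_CUBIC))
a=cv2.imread("pics/scene0.png")[135:285,190:390]; cv2.imwrite("pics/scenec.png",cv2.resize(a,None,fx=4,fy=4,interpolation=cv2.INTER_CUBIC))
E
```

```text
(no output)
```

View pics/topc.png

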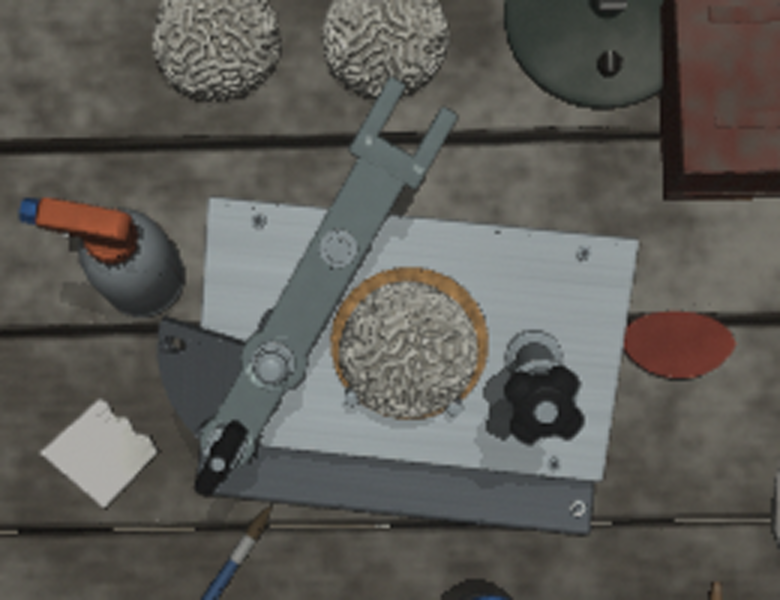

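View pics/scenec.png

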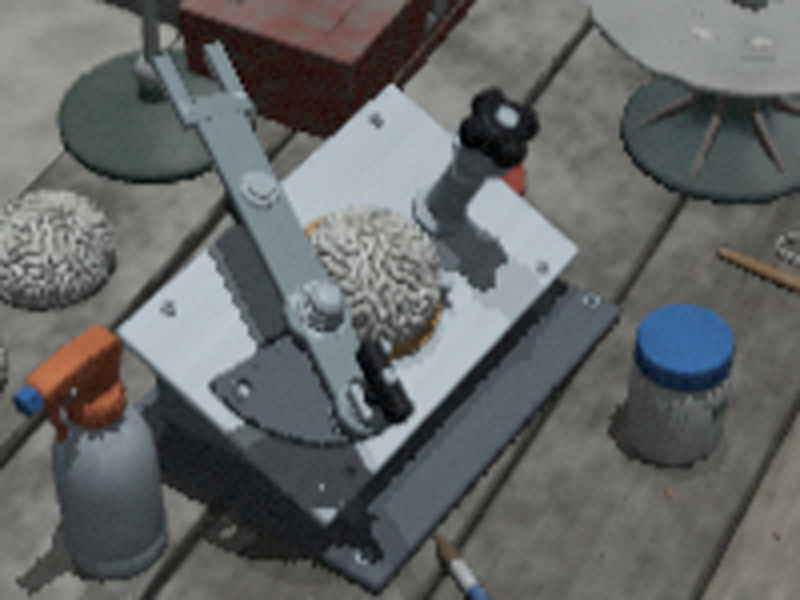

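```bash
cat > h.py <<'E'
import numpy as np, cv2
from scipy.optimize import least_squares
def cam(f):
    R=cv2.Rodrigues(np.array(f["rvec"]))[0]; t=np.array(f["tvec"]).reshape(3); return np.array(f["K"]),R,t
def proj(f,P):
    return cv2.projectPoints(np.atleast_2d(np.array(P,float)),np.array(f["rvec"]),np.array(f["tvec"]),np.array(f["K"]),None)[0].reshape(-1,2)
def ray(f,uv):
    K,R,t=cam(f); d=R.T@np.linalg.solve(K,[uv[0],uv[1],1]); return -R.T@t,d/np.linalg.norm(d)
def onz(f,uv,z):
    o,d=ray(f,uv); return o+d*(z-o[2])/d[2]
def tri(f1,u1,f2,u2):
    A=[];b=[]
    for f,u in((f1,u1),(f2,u2)):
        o,d=ray(f,u); M=np.eye(3)-np.outer(d,d); A.append(M);b.append(M@o)
    A=np.vstack(A);b=np.hstack(b);x=np.linalg.lstsq(A,b,rcond=None)[0]; return x,np.linalg.norm(A@x-b)
def Rbed(yaw):
    c,s=np.cos(yaw),np.sin(yaw);a=np.radians(25);ca,sa=np.cos(a),np.sin(a)
    return np.array([[c,-s,0],[s,c,0],[0,0,1]])@np.array([[ca,0,-sa],[0,1,0],[sa,0,ca]])
def bed(st,p): # st=(x,y,yaw)
    return np.array([st[0],st[1],88])+(Rbed(st[2])@np.atleast_2d(p).T).T
E
python3 - <<'E'
from h import *
from workcell import imaging
S=imaging.grab_frame("scene");T=imaging.grab_frame("top")
import pickle; pickle.dump((S,T),open("cams.pkl","wb"))
t=lambda x,y:(x/3+170-.33,y/3+80-.33); s=lambda x,y:(x/4+190-.4,y/4+135-.4)
pts={"knob":(t(546,411),s(509,117)),"pivot":(t(271,367),s(322,300)),"plung":(t(220,459),s(383,381)),"padcap":(t(337,248),s(262,187)),
"bedUR":(t(638,240),s(391,84+0)) if 0 else (t(638,240),s(392,85)), "screwUR":(t(584,254),s(376,121)),"screwLR":(t(554,464),s(542,266)),"screwUL":(t(260,221),s(168,308))}
for k,(a,b) in pts.items(): print(k,*[np.round(v,1) for v in tri(T,a,S,b)])
E
```

```text
knob [574.8  50.7 194.6] 0.0
pivot [611.7 225.  165.3] 3.1
plung [552.3 259.1 156.6] 2.0
padcap [681.9 179.6 191.6] 0.1
bedUR [700.9 -26.1 117.9] 0.7
screwUR [693.   11.2 115.1] 1.6
screwLR [552.6  29.   52.9] 1.9
screwUL [721.1 235.5 115.8] 2.0
```

```bash
python3 - <<'E'
from h import *
import pickle; S,T=pickle.load(open("cams.pkl","rb"))
t=lambda x,y:(x/3+170-.33,y/3+80-.33); s=lambda x,y:(x/4+190-.4,y/4+135-.4)
# q: x,y,yaw,h1,h2,arm, sx,sy(screw)
obs=[("k",t(546,411),s(509,117)),("p",t(271,367),s(322,300)),("pl",t(220,459),s(383,381)),("pc",t(337,248),s(262,187)),
("UR",t(584,254),s(376,121)),("LR",t(554,464),s(542,266)),("UL",t(260,221),s(168,308))]
def pts(q):
    x,y,w,h1,h2,a,sx,sy,h3=q; d=np.array([np.sin(a),-np.cos(a)])
    P=[[0,-88,h1],[0,88,h2],[-66*d[0],88-66*d[1],114.5],[88*d[0],88+88*d[1],h3],[sx,-sy,0],[-sx,-sy,0],[sx,sy,0]]
    return bed((x,y,w),P)
def res(q):
    P=pts(q); return np.concatenate([(proj(T,P)-[o[1] for o in obs]).ravel(),(proj(S,P)-[o[2] for o in obs]).ravel()])
r=least_squares(res,[620,150,-.2,119,84,1.07,90,130,78],loss="soft_l1")
print(r.x.round(3)); print(res(r.x).reshape(2,-1,2).round(1))
st=r.x[:3]
# edges
print("jar",onz(T,(333,294),92),"spray",onz(T,(200,155),180), onz(T,(180,149),170),onz(T,(216,170),100))
print("knob",bed(st,[0,-88,106.5]),"pl",bed(st,[-66*np.sin(r.x[5]),88+66*np.cos(r.x[5]),105]))
print("pl closed",bed(st,[0,154,105+10.5]))
E
```

```text
[ 6.36073e+02  1.32934e+02 -1.28000e-01  1.19757e+02  8.56130e+01
  1.14200e+00  7.69140e+01  1.12758e+02  7.68390e+01]
[[[-0.7 -0. ]
  [-0.4 -0.9]
  [-1.7  0.7]
  [ 0.4 -0.3]
  [-0.3 -0. ]
  [-0.6 -0.6]
  [-0.6 -0.5]]

 [[-0.2 -0.2]
  [ 1.   0.1]
  [ 1.5 -1.8]
  [ 0.  -0.2]
  [ 0.9 -1. ]
  [ 0.4 -0.4]
  [ 0.8 -0.9]]]
jar [427.33114615  81.44381582  92.        ] spray [702.30812865 339.7677139  180.        ] [717.82316728 381.8258742  170.        ] [689.19935062 322.17536983 100.        ]
knob [[580.17128807  51.41800055 184.52177932]] pl [[552.89717541 260.08876533 157.79907419]]
pl closed [[607.37277179 291.9144587  192.6785494 ]]
```

Call:
{"method": "servo_tool", "body": {"targets": [[0.5,0,0,-30,0],[0.5,0,0,-40,0],[0.5,20,-24,-20,0],[0.5,24,-28,0,0],[0.5,24,-28,0,0],[0.5,24,-28,0,0],[0.5,24,-28,0,0],[0.5,24,-28,0,0],[0.5,24,-28,0,0],[0.5,24,-28,0,0],[0.5,24,-28,0,0],[0.5,24,-28,0,0]]}}

```text
time_s: 1.45
eef_pos: [347.2, -272.9, 321.5]
tcp_rot: [0.986, 0.169, 0.0, 0.0]
ft_force: [0.5, 0.1, -0.2]
gripper_width: 42.9
```

```bash
python3 - <<'E'
from workcell import status
s=status.sense(); print(s["time_s"],s["joint_positions"].round(3),s["eef_pos"].round(1),s["tcp_rot"].round(4),s["gripper_width"])
E
```

```text
1.45 [ 0.65   0.22  -0.059  1.934  0.015  0.988 -0.648] [ 347.2 -272.9  321.5] [9.857e-01 1.685e-01 2.000e-04 2.000e-04] 42.896464747766196
```

Call:
{"method": "servo_tool", "body": {"targets": [[0.5,26.5,-31,0,0],[0.5,26.5,-31,0,0],[0.5,26.5,-31,0,0],[0.5,26.5,-31,0,0],[0.5,26.5,-31,0,0],[0.5,26.5,-31,0,0],[0.5,26.5,-31,0,0],[0.5,26.5,-31,0,0],[0.5,26.5,-31,0,0],[0.5,26.5,-31,0,0],[0.5,26.5,-31,0,0],[0.5,26.5,-31,0,0],[0.5,26.5,-31,0,0],[0.5,26.5,-31,0,8],[0.5,0,0,20,8],[0.5,0,0,20,8],[0.5,0,0,20,8],[0.5,0,0,20,8],[0.5,0,0,0,8],[0.5,0,0,0,4]]}}

```text
time_s: 3.45
eef_pos: [552.0, 258.1, 240.3]
tcp_rot: [0.959, -0.283, -0.001, 0.001]
ft_force: [-0.3, 0.6, -1.0]
gripper_width: 43.1
```

```bash
python3 - <<'E'
from workcell import status,imaging
import cv2
s=status.sense(); print(s["time_s"],s["joint_positions"].round(3),s["eef_pos"].round(1),s["tcp_rot"].round(4),s["gripper_width"])
for n in ["wrist","scene","top"]:
    f=imaging.grab_frame(n); cv2.imwrite(f"pics/{n}1.png",f["pixels"][:,:,::-1])
    import pickle; pickle.dump(f,open(f"{n}1.pkl","wb"))
E
```

```text
3.45 [-0.446  0.56  -0.059  1.623  0.039  0.962 -2.663] [552.  258.1 240.3] [ 9.592e-01 -2.827e-01 -6.000e-04  8.000e-04] 43.12241872676607
```

View pics/wrist1.png

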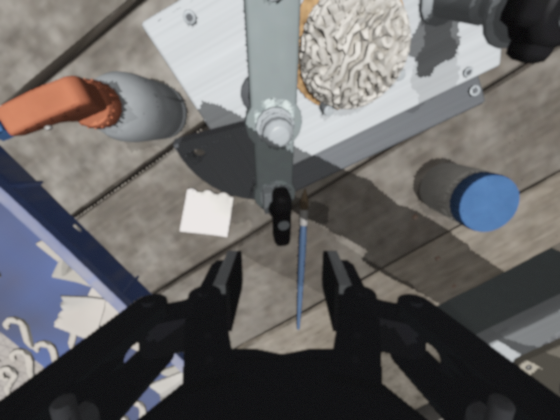

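```bash
python3 - <<'E'
from h import *
import pickle
W=pickle.load(open("wrist1.pkl","rb"))
st=(636.07,132.93,-.128)
for a in(1.1,1.142,1.18):
    d=np.array([np.sin(a),-np.cos(a)]);c=np.array([0,88])-66*d
    P=[[*(c+k*d),z] for k,z in((-26,114.5),(0,114.5),(26,114.5),(0,105))]+[[0,88,85.6],[*(np.array([0,88])+0*d),74]]
    print(a,proj(W,bed(st,P)).round(0).tolist(),bed(st,P[3]).round(1))
print(proj(W,bed(st,[[0,-88,119.5],[77,112.7,0],[-77,-112.7,0]])).round(0))
S=pickle.load(open("cams.pkl","rb"))
a=cv2.imread("pics/wrist1.png")[150:270,220:340]; cv2.imwrite("pics/w1c.png",cv2.resize(a,None,fx=5,fy=5,interpolation=cv2.INTER_CUBIC))
E
```

```text
1.1 [[277.0, 248.0], [278.0, 225.0], [280.0, 198.0], [276.0, 217.0], [276.0, 130.0], [274.0, 123.0]] [[554.2 262.4 158.3]]
1.142 [[281.0, 247.0], [282.0, 224.0], [282.0, 198.0], [279.0, 216.0], [276.0, 130.0], [274.0, 123.0]] [[552.8 260.  157.8]]
1.18 [[285.0, 247.0], [285.0, 224.0], [284.0, 198.0], [283.0, 216.0], [276.0, 130.0], [274.0, 123.0]] [[551.6 257.9 157.4]]
[[570.  14.]
 [190.  16.]
 [468.  71.]]
```

View pics/w1c.png

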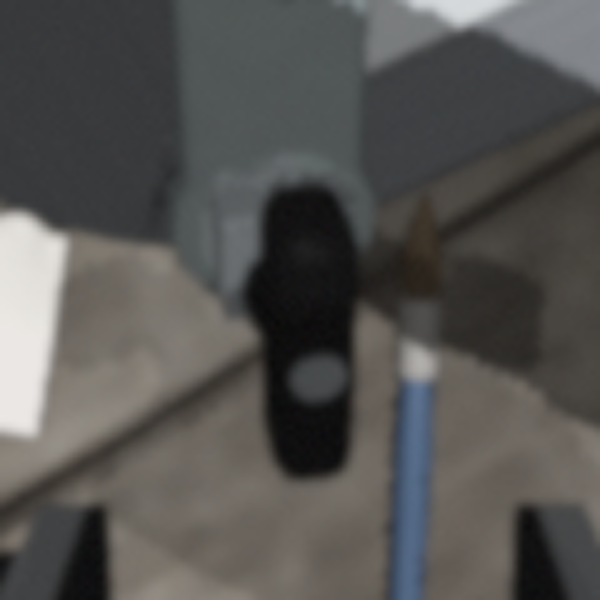

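Call:
{"method": "servo_tool", "body": {"targets": [[0.45,0,-1,30,0],[0.45,0,0,30,0],[0.45,0,0,25,0],[0.45,0,0,10,0],[0.45,0,0,0,0],[0.1,0,0,0,0],[0.0,0,0,0,0],[0.0,0,0,0,0],[0.0,0,0,0,0]]}}

```text
time_s: 4.5
eef_pos: [554.1, 259.3, 147.5]
tcp_rot: [0.96, -0.28, 0.001, -0.001]
ft_force: [-1.0, -2.4, 2.2]
gripper_width: 13.8
```

```bash
cat > look.py <<'E'
import sys,cv2,pickle
from workcell import status,imaging
tag=sys.argv[1]
s=status.sense(); print(s["time_s"],s["joint_positions"].round(2),s["eef_pos"].round(1),s["tcp_rot"].round(3),s["ft_force"].round(1),s["wrist_torque"].round(2),round(s["gripper_width"],1))
c={"scene":(190,130,400,290),"top":(170,80,430,280),"wrist":(0,0,560,420)}
for n in sys.argv[2:]:
    f=imaging.grab_frame(n);pickle.dump(f,open(f"{n}{tag}.pkl","wb"));x0,y0,x1,y1=c[n];im=f["pixels"][y0:y1,x0:x1,::-1]
    cv2.imwrite(f"pics/{n}{tag}.png",cv2.resize(im,None,fx=780/im.shape[1],fy=780/im.shape[1],interpolation=cv2.INTER_CUBIC))
E
python3 look.py 2 scene wrist
```

```text
4.5 [-0.45  0.67 -0.06  1.71  0.05  0.76 -2.67] [554.1 259.3 147.5] [ 0.96  -0.28   0.001 -0.001] [-1.  -2.4  2.2] [ 0.18 -0.24  0.24] 13.8
```

View pics/scene2.png

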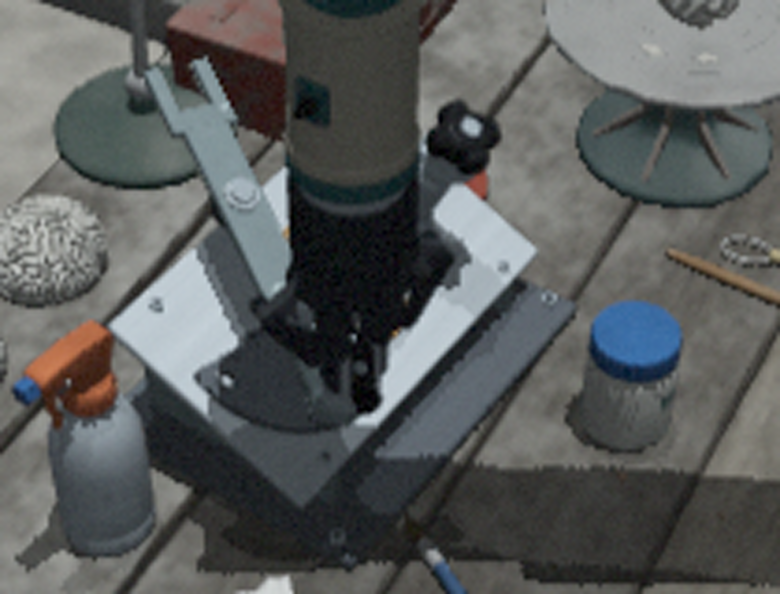

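View pics/wrist2.png

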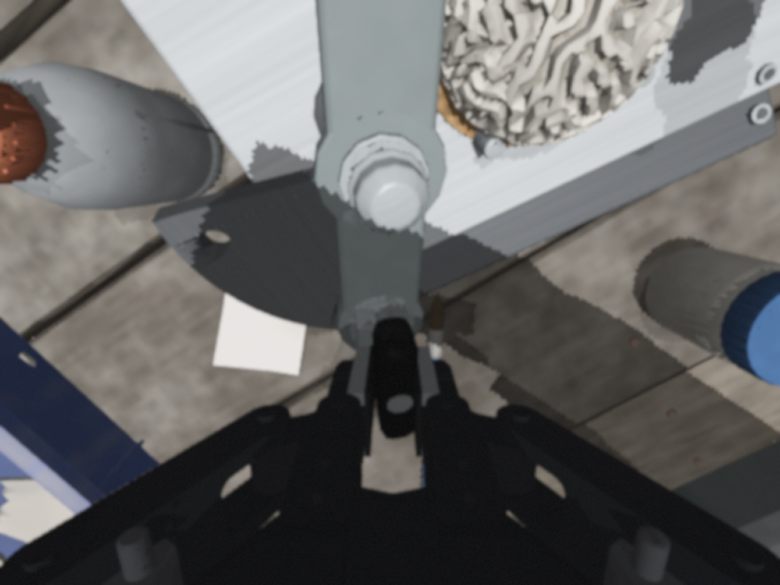

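Call:
{"method": "servo_tool", "body": {"targets": [[0,-1.4,0.7,-3.3,0],[0,-1.4,0.7,-3.3,0],[0,-1.4,0.6,-3.3,0],[0,-1.3,0.6,-3.2,0],[0,0,0,0,0]]}}

```text
time_s: 5.1
eef_pos: [548.2, 260.0, 159.9]
tcp_rot: [0.96, -0.281, 0.001, -0.001]
ft_force: [5.6, -1.3, -5.5]
gripper_width: 13.8
```

```bash
python3 look.py 3 wrist
```

```text
5.1 [-0.45  0.65 -0.06  1.72  0.05  0.78 -2.67] [548.2 260.  159.9] [ 0.96  -0.281  0.001 -0.001] [ 5.6 -1.3 -5.5] [ 0.38 -1.5   0.24] 13.8
```

View pics/wrist3.png

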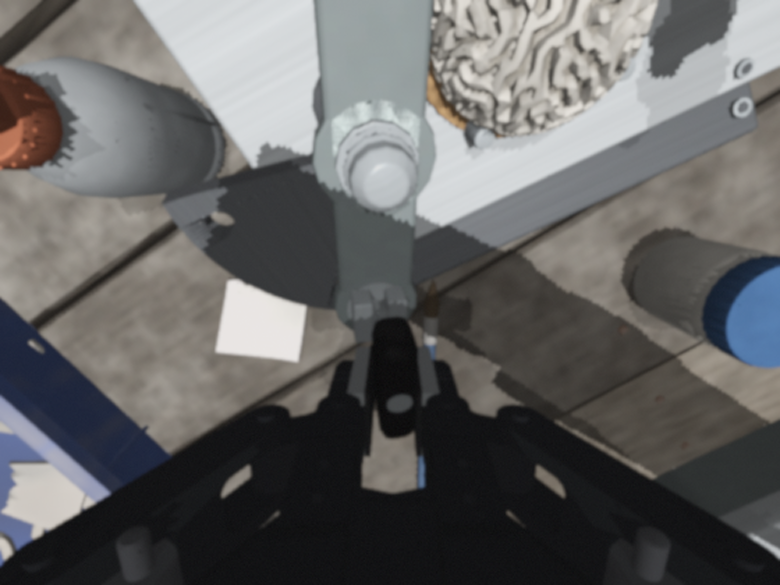

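Call:
{"method": "servo_tool", "body": {"targets": [[0,0,0,0,-6],[0,0,0,0,-8],[0,0,0,0,-8],[0,0,0,0,-8],[0,0,0,0,-8],[0,0,0,0,-8],[0,0,0,0,0]]}}

```text
time_s: 5.85
eef_pos: [548.1, 257.3, 158.9]
tcp_rot: [0.993, 0.117, -0.0, 0.002]
ft_force: [6.0, -0.9, -3.8]
gripper_width: 12.6
```

```bash
python3 look.py 4 wrist
```

```text
5.85 [-0.31  0.66 -0.28  1.71  0.25  0.8  -2.05] [548.1 257.3 158.9] [ 0.993  0.117 -0.     0.002] [ 6.  -0.9 -3.8] [-1.47 -1.5  -0.58] 12.6
```

View pics/wrist4.png

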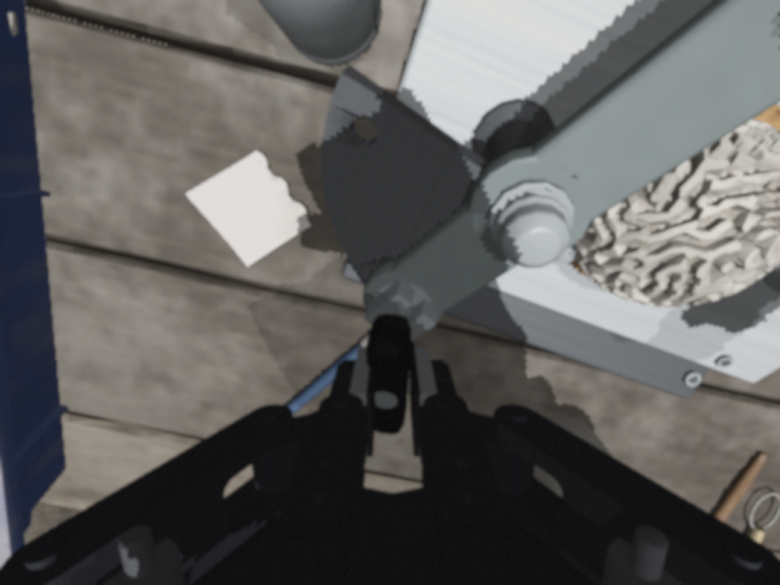

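Call:
{"method": "servo_tool", "body": {"targets": [[0,0,0,0,-8],[0,0,0,0,-8],[0,0,0,0,-8],[0,0,0,0,-8],[0,0,0,0,-8],[0,0,0,0,-7],[0,0,0,0,0]]}}

```text
time_s: 6.6
eef_pos: [546.9, 256.9, 159.4]
tcp_rot: [0.865, 0.502, -0.002, 0.002]
ft_force: [2.2, -4.3, 2.6]
gripper_width: 12.6
```

```bash
python3 look.py 5 wrist
```

```text
6.6 [-0.17  0.69 -0.51  1.71  0.43  0.86 -1.4 ] [546.9 256.9 159.4] [ 0.865  0.502 -0.002  0.002] [ 2.2 -4.3  2.6] [-1.77 -0.3  -0.37] 12.6
```

View pics/wrist5.png

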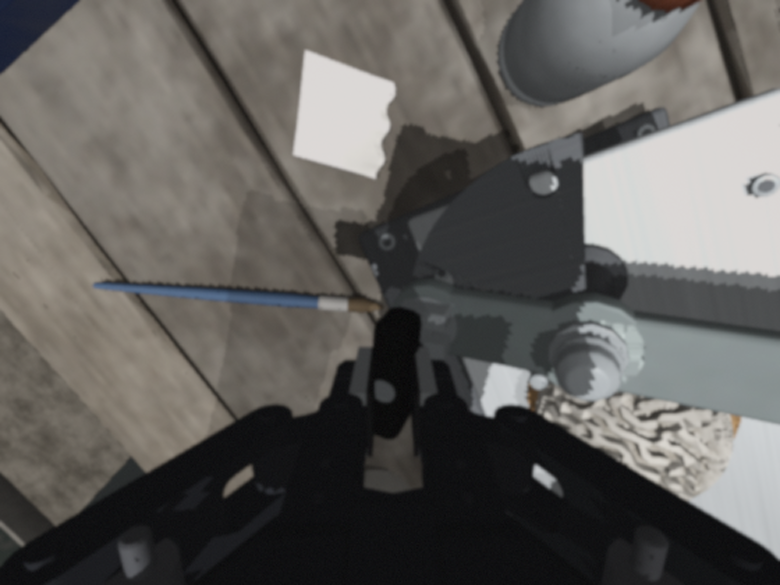

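Call:
{"method": "servo_tool", "body": {"targets": [[0.35,0,0,0,0],[0.35,0,0,0,0],[0.35,0,0,-15,0],[0.35,0,0,-40,0],[0.2,0,0,-25,0],[0.0,0,0,0,0]]}}

```text
time_s: 7.25
eef_pos: [548.4, 262.8, 244.4]
tcp_rot: [0.864, 0.503, 0.004, -0.001]
ft_force: [0.1, -0.9, -0.2]
gripper_width: 3.9
```

```bash
python3 look.py 6 wrist scene; python3 - <<'E'
from h import *
import pickle; S,T=pickle.load(open("cams.pkl","rb"))
st=(636.07,132.93,-.128)
print("lamp",onz(T,(373,100),5),onz(T,(373,80),40))
for w in(14,16,18,20):
  a=1.155;d=np.array([np.sin(a),-np.cos(a)]);e=np.array([np.cos(a),np.sin(a)])
  P=[[*(np.array([0,88])+120*d+k*w*e),74] for k in(-1,1)]
  print(w,proj(T,bed(st,P)).round(1).tolist(), ((proj(T,bed(st,P))-[169.7,79.7])*3).round(0).tolist())
E
```

```text
7.25 [-0.15  0.6  -0.56  1.62  0.36  1.02 -1.34] [548.4 262.8 244.4] [ 0.864  0.503  0.004 -0.001] [ 0.1 -0.9 -0.2] [-0.07 -0.04  0.06] 3.9
lamp [871.60289065 -32.95954857   5.        ] [906.50807329 -28.53753631  40.        ]
14 [[296.5, 150.7], [283.7, 143.5]] [[380.0, 213.0], [342.0, 191.0]]
16 [[297.4, 151.3], [282.8, 142.9]] [[383.0, 215.0], [339.0, 190.0]]
18 [[298.4, 151.8], [281.9, 142.4]] [[386.0, 216.0], [336.0, 188.0]]
20 [[299.3, 152.3], [280.9, 141.9]] [[389.0, 218.0], [334.0, 187.0]]
```

View pics/wrist6.png

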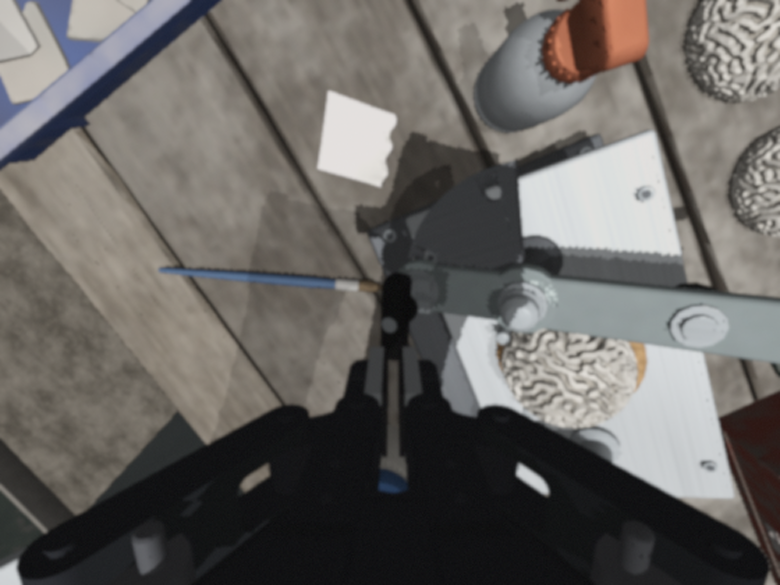

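View pics/scene6.png

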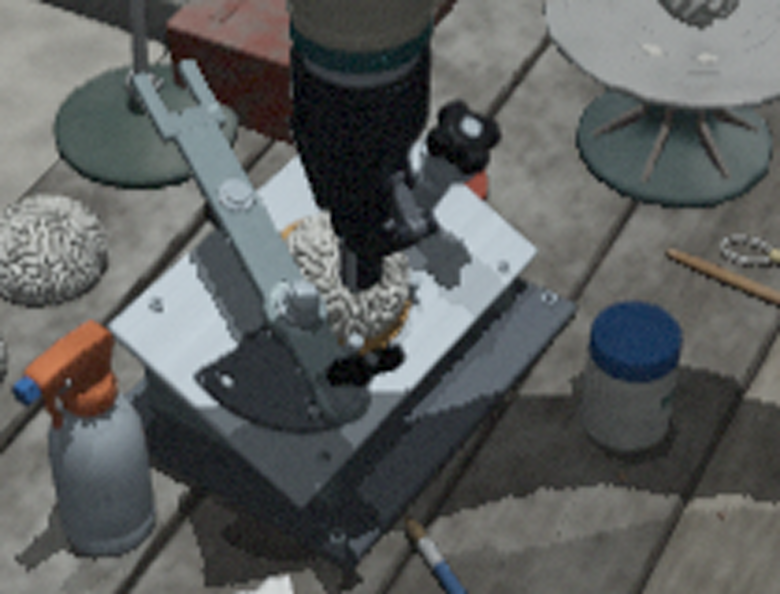

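```bash
cat > rows.py <<'E'
from h import *
def rows(p0,psi0,way,psis):
    """relative tool-frame moves: shift in current tool axes, then turn"""
    p=np.array(p0);psi=psi0
    for q,s in zip(way,psis):
        d=np.array(q)-p;c,n=np.cos(np.radians(psi)),np.sin(np.radians(psi))
        print([round(v,1) for v in(d@[c,n,0],d@[n,-c,0],-d[2],psi-s)],'->',np.round(q,1),round(s,1))
        p=np.array(q);psi=s
E
python3 - <<'E'
from rows import *
st=(636.07,132.93,-.128); r=120
A=[1.30,1.2,1.1,1.0,.9,.8,.7,.6,.5,.4,.3,.2,.1,.05,0,-.03]
W=[];Y=[]
for a in A:
    d=np.array([np.sin(a),-np.cos(a)]);e=np.array([np.cos(a),np.sin(a)])
    q=np.array([0,88])+r*d+31*e
    W.append(bed(st,[*q,61])[0]); ew=Rbed(-.128)@[*e,0]; Y.append(np.degrees(np.arctan2(ew[1],ew[0])))
W=[W[0]*[1,1,0]+[0,0,244]]+W; Y=[Y[0]]+Y
rows([548.4,262.8,244.4],60.3,W,Y)
E
```

```text
[np.float64(42.9), np.float64(187.9), np.float64(0.4), np.float64(-8.2)] -> [732.8 207.  244. ] 68.5
[np.float64(0.0), np.float64(0.0), np.float64(48.3), np.float64(0.0)] -> [732.8 207.  195.7] 68.5
[np.float64(-12.2), np.float64(2.3), np.float64(0.4), np.float64(5.3)] -> [730.5 194.8 195.3] 63.3
[np.float64(-12.1), np.float64(2.3), np.float64(0.9), np.float64(5.4)] -> [727.1 182.9 194.4] 57.9
[np.float64(-12.1), np.float64(2.3), np.float64(1.4), np.float64(5.4)] -> [722.6 171.4 193. ] 52.5
[np.float64(-12.0), np.float64(2.3), np.float64(1.9), np.float64(5.5)] -> [717.1 160.5 191.2] 46.9
[np.float64(-11.9), np.float64(2.3), np.float64(2.4), np.float64(5.6)] -> [710.7 150.2 188.8] 41.3
[np.float64(-11.8), np.float64(2.4), np.float64(2.8), np.float64(5.7)] -> [703.4 140.6 186. ] 35.6
[np.float64(-11.7), np.float64(2.4), np.float64(3.2), np.float64(5.9)] -> [695.2 131.8 182.7] 29.7
[np.float64(-11.6), np.float64(2.4), np.float64(3.6), np.float64(6.0)] -> [686.4 124.  179.1] 23.7
[np.float64(-11.5), np.float64(2.4), np.float64(4.0), np.float64(6.1)] -> [676.8 117.1 175.1] 17.7
[np.float64(-11.4), np.float64(2.5), np.float64(4.3), np.float64(6.2)] -> [666.8 111.4 170.8] 11.5
[np.float64(-11.2), np.float64(2.5), np.float64(4.6), np.float64(6.2)] -> [656.2 106.7 166.2] 5.3
[np.float64(-11.1), np.float64(2.5), np.float64(4.8), np.float64(6.3)] -> [645.4 103.2 161.4] -1.0
[np.float64(-5.5), np.float64(1.4), np.float64(2.5), np.float64(3.2)] -> [639.9 101.9 158.9] -4.2
[np.float64(-5.5), np.float64(1.4), np.float64(2.5), np.float64(3.2)] -> [634.3 100.9 156.4] -7.3
[np.float64(-3.3), np.float64(0.9), np.float64(1.5), np.float64(1.9)] -> [630.9 100.4 154.9] -9.2
```

Call:
{"method": "servo_tool", "body": {"targets": [[0,7,31,0,-8],[0,11.5,31,0,0],[0,11.5,31,0,0],[0,11.5,31,0,0],[0,11.5,31,0,0],[0,11.5,31,0,0],[0,0,0,24,0],[0,0,0,24,0],[0,0,0,0,0]]}}

```text
time_s: 8.25
eef_pos: [739.6, 246.1, 185.2]
tcp_rot: [0.827, 0.563, -0.005, -0.001]
ft_force: [0.0, 0.7, -0.8]
gripper_width: 0.1
```

```bash
python3 look.py 7 wrist scene
```

```text
8.25 [-0.13  0.93 -0.54  1.09  0.45  1.24 -1.01] [739.6 246.1 185.2] [ 0.827  0.563 -0.005 -0.001] [ 0.   0.7 -0.8] [0.06 0.03 0.01] 0.1
```

View pics/wrist7.png

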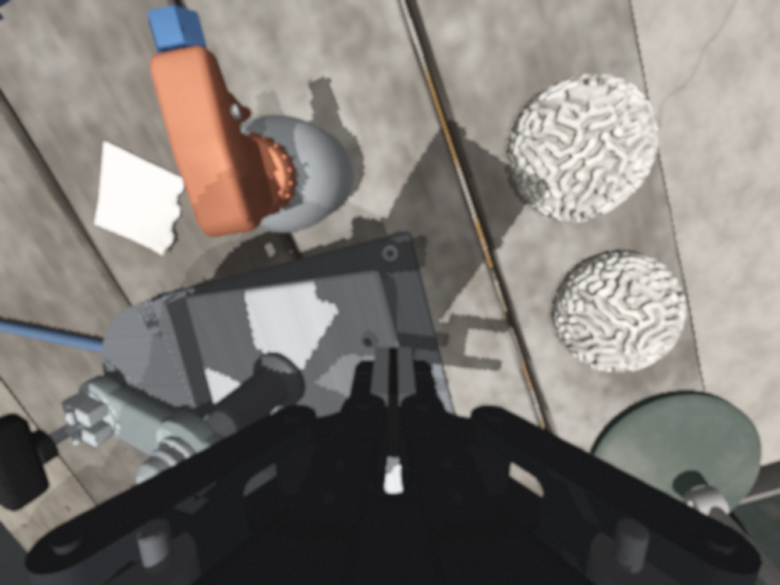

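View pics/scene7.png

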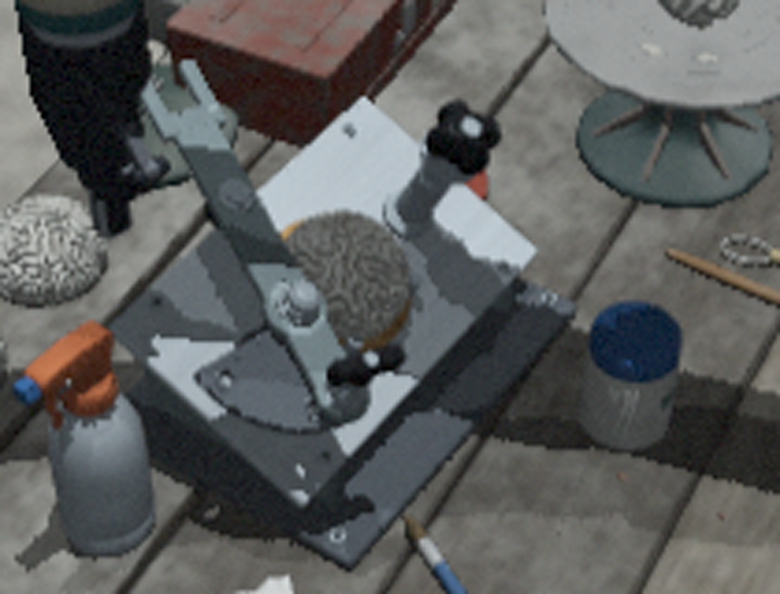

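```bash
cat > push.py <<'E'
from rows import *
import sys
from workcell import status
s=status.sense();q=s["tcp_rot"];psi=np.degrees(np.arctan2(2*q[0]*q[1],q[0]**2-q[1]**2));print(s["eef_pos"],psi,s["qvel"].round(2))
st=(636.07,132.93,-.128); r=120
W=[];Y=[]
for a in eval(sys.argv[1]):
    d=np.array([np.sin(a),-np.cos(a)]);e=np.array([np.cos(a),np.sin(a)])
    p=np.array([0,88])+r*d+31*e
    W.append(bed(st,[*p,61])[0]); ew=Rbed(-.128)@[*e,0]; Y.append(np.degrees(np.arctan2(ew[1],ew[0])))
rows(s["eef_pos"],psi,W,Y)
E
python3 push.py "[1.3,1.2,1.1,1,.9,.8,.7,.6]"
```

```text
[741.92714452 247.29551338 190.30114723] 68.44748453149451 [-0.   -0.04 -0.01 -0.03  0.   -0.   -0.  ]
[np.float64(-40.9), np.float64(6.4), np.float64(-5.4), np.float64(-0.1)] -> [732.8 207.  195.7] 68.5
[np.float64(-12.2), np.float64(2.3), np.float64(0.4), np.float64(5.3)] -> [730.5 194.8 195.3] 63.3
[np.float64(-12.1), np.float64(2.3), np.float64(0.9), np.float64(5.4)] -> [727.1 182.9 194.4] 57.9
[np.float64(-12.1), np.float64(2.3), np.float64(1.4), np.float64(5.4)] -> [722.6 171.4 193. ] 52.5
[np.float64(-12.0), np.float64(2.3), np.float64(1.9), np.float64(5.5)] -> [717.1 160.5 191.2] 46.9
[np.float64(-11.9), np.float64(2.3), np.float64(2.4), np.float64(5.6)] -> [710.7 150.2 188.8] 41.3
[np.float64(-11.8), np.float64(2.4), np.float64(2.8), np.float64(5.7)] -> [703.4 140.6 186. ] 35.6
[np.float64(-11.7), np.float64(2.4), np.float64(3.2), np.float64(5.9)] -> [695.2 131.8 182.7] 29.7
```

Call:
{"method": "servo_tool", "body": {"targets": [[0,-20,3,-4,0],[0,-20,3,-1.5,0],[0,-6,1.2,0.2,2.6],[0,-6,1.2,0.2,2.7],[0,-12,2.3,0.9,5.4],[0,-12,2.3,1.4,5.4],[0,-12,2.3,1.9,5.5],[0,0,0,0,0]]}}

```text
time_s: 9.15
eef_pos: [718.3, 160.3, 194.3]
tcp_rot: [0.918, 0.396, 0.001, 0.001]
ft_force: [-0.3, 0.0, -0.1]
gripper_width: 0.2
```

```bash
python3 look.py 8 wrist scene;python3 push.py "[.8,.7,.6,.5,.4,.3,.2,.1,.05,0,-.03]"
```

```text
9.15 [-0.03  0.83 -0.47  1.27  0.38  1.13 -1.28] [718.3 160.3 194.3] [0.918 0.396 0.001 0.001] [-0.3  0.  -0.1] [-0.03 -0.01 -0.04] 0.2
[718.35043903 162.227667   193.90984438] 46.935579129162875 [-0.01  0.01 -0.01 -0.    0.   -0.   -0.  ]
[np.float64(-14.0), np.float64(2.6), np.float64(5.1), np.float64(5.6)] -> [710.7 150.2 188.8] 41.3
[np.float64(-11.8), np.float64(2.4), np.float64(2.8), np.float64(5.7)] -> [703.4 140.6 186. ] 35.6
[np.float64(-11.7), np.float64(2.4), np.float64(3.2), np.float64(5.9)] -> [695.2 131.8 182.7] 29.7
[np.float64(-11.6), np.float64(2.4), np.float64(3.6), np.float64(6.0)] -> [686.4 124.  179.1] 23.7
[np.float64(-11.5), np.float64(2.4), np.float64(4.0), np.float64(6.1)] -> [676.8 117.1 175.1] 17.7
[np.float64(-11.4), np.float64(2.5), np.float64(4.3), np.float64(6.2)] -> [666.8 111.4 170.8] 11.5
[np.float64(-11.2), np.float64(2.5), np.float64(4.6), np.float64(6.2)] -> [656.2 106.7 166.2] 5.3
[np.float64(-11.1), np.float64(2.5), np.float64(4.8), np.float64(6.3)] -> [645.4 103.2 161.4] -1.0
[np.float64(-5.5), np.float64(1.4), np.float64(2.5), np.float64(3.2)] -> [639.9 101.9 158.9] -4.2
[np.float64(-5.5), np.float64(1.4), np.float64(2.5), np.float64(3.2)] -> [634.3 100.9 156.4] -7.3
[np.float64(-3.3), np.float64(0.9), np.float64(1.5), np.float64(1.9)] -> [630.9 100.4 154.9] -9.2
```

View pics/wrist8.png

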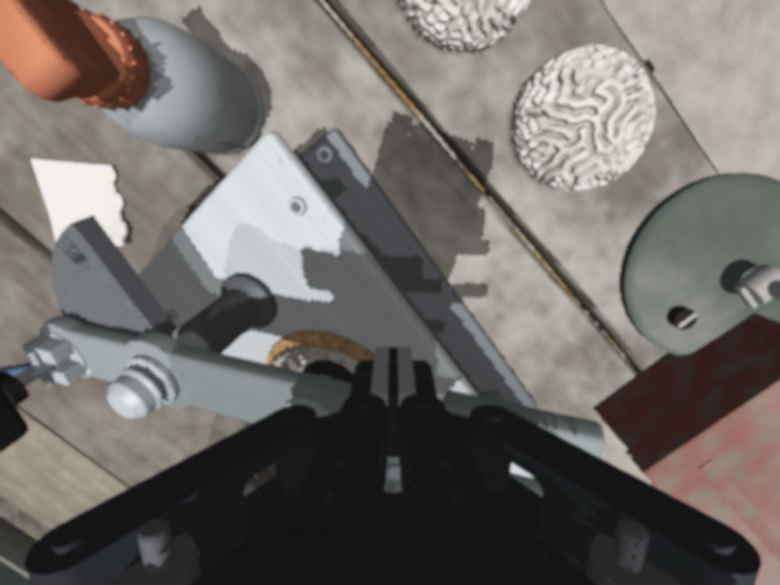

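View pics/scene8.png

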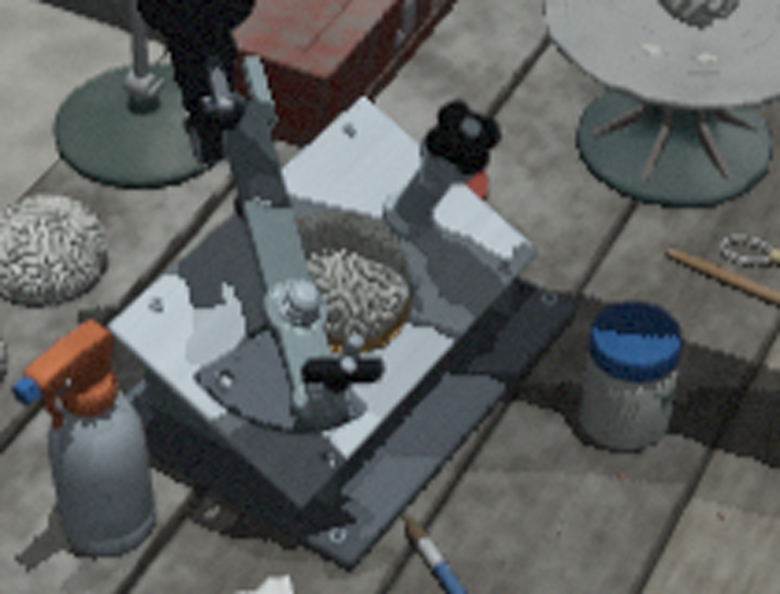

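Call:
{"method": "servo_tool", "body": {"targets": [[0,-12,2.4,3.5,5.6],[0,-12,2.4,3.5,5.7],[0,-12,2.4,3.5,5.9],[0,-11.6,2.4,3.6,6],[0,-11.5,2.4,4,6.1],[0,-11.4,2.5,4.3,6.2],[0,-11.2,2.5,4.6,6.2],[0,-8,2,3.5,5],[0,-5.5,1.4,2.5,3],[0,-5.5,1.4,2.5,3],[0,0,0,0,0]]}}

```text
time_s: 10.35
eef_pos: [637.8, 103.1, 157.4]
tcp_rot: [0.999, -0.05, 0.0, 0.0]
ft_force: [-0.2, -0.7, 0.3]
gripper_width: -0.2
```

```bash
python3 look.py 9 top scene;python3 push.py "[.05,0,-.03]"
```

```text
10.35 [-0.07  0.71 -0.23  1.6   0.2   0.86 -2.05] [637.8 103.1 157.4] [ 0.999 -0.05   0.     0.   ] [-0.2 -0.7  0.3] [-0.03  0.01  0.03] -0.2
[637.94876399 103.53819993 157.31626061] -5.7020879092154555 [ 0.    0.   -0.   -0.   -0.   -0.   -0.01]
[np.float64(2.1), np.float64(1.4), np.float64(-1.6), np.float64(-1.5)] -> [639.9 101.9 158.9] -4.2
[np.float64(-5.5), np.float64(1.4), np.float64(2.5), np.float64(3.2)] -> [634.3 100.9 156.4] -7.3
[np.float64(-3.3), np.float64(0.9), np.float64(1.5), np.float64(1.9)] -> [630.9 100.4 154.9] -9.2
```

View pics/top9.png

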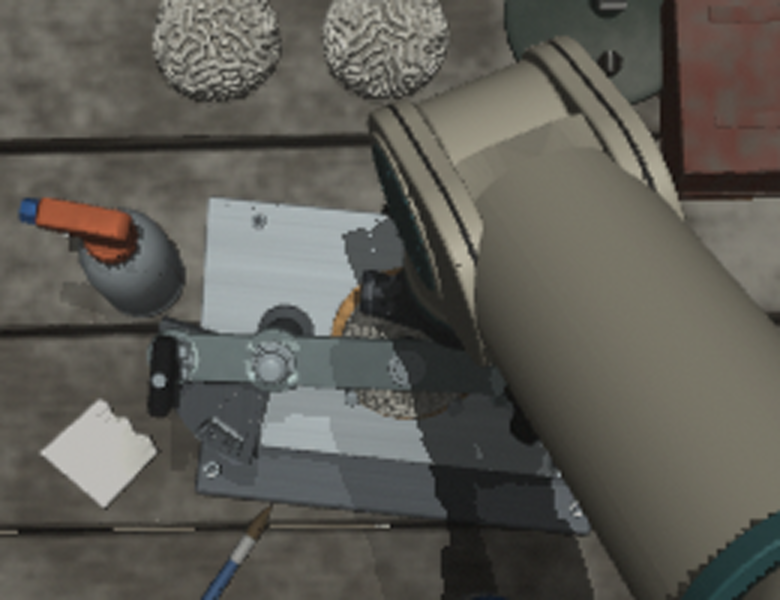

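View pics/scene9.png

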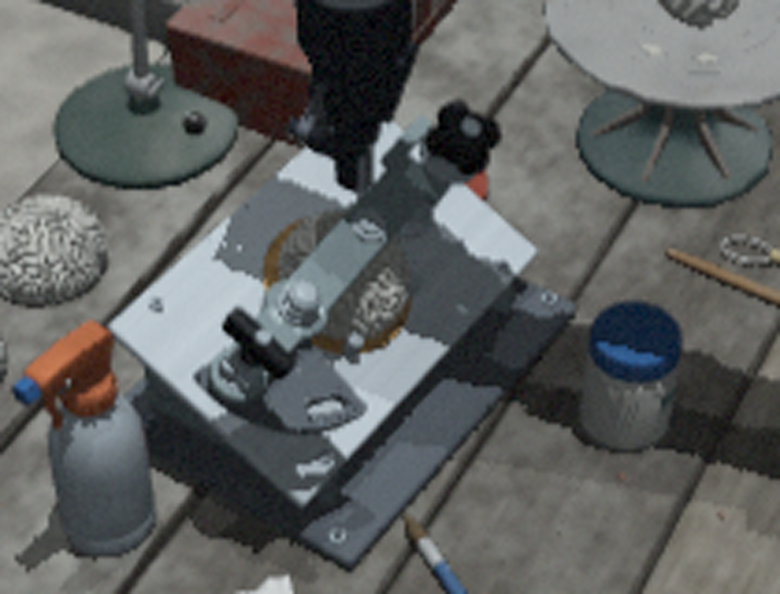

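Call:
{"method": "servo_tool", "body": {"targets": [[0,-4,1,1.7,1],[0,-4,1,1.7,1],[0,-2,0,0.9,0],[0,-2,0,0.9,0],[0,0,0,0,0]]}}

```text
time_s: 10.95
eef_pos: [628.8, 102.1, 153.2]
tcp_rot: [0.998, -0.069, 0.004, -0.001]
ft_force: [6.8, 0.5, 2.9]
gripper_width: -0.2
```

```bash
python3 look.py 10 top
```

```text
10.95 [-0.07  0.7  -0.22  1.63  0.19  0.82 -2.08] [628.8 102.1 153.2] [ 0.998 -0.069  0.004 -0.001] [6.8 0.5 2.9] [ 0.08 -1.35 -0.03] -0.2
```

View pics/top10.png

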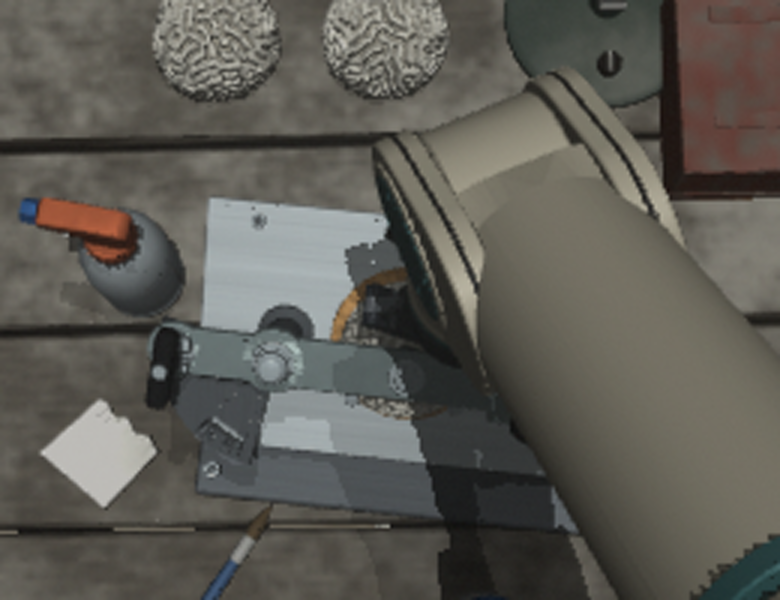

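Call:
{"method": "servo_tool", "body": {"targets": [[0,-2,0,0.9,0],[0,0,0,0,0],[0,8,0,-4,0],[0,8,0,-30,-6],[0.3,0,0,-40,-8],[0.45,0,0,-30,-8],[0.45,0,0,0,-8],[0.45,0,0,0,-8],[0.45,0,0,0,-8],[0.45,0,0,0,-8],[0.45,0,0,0,-8],[0.45,0,0,0,-8],[0.45,0,0,0,-8],[0.45,0,0,0,-8],[0.45,0,0,0,-8]]}}

```text
time_s: 12.5
eef_pos: [638.1, 99.3, 254.0]
tcp_rot: [0.729, 0.685, -0.002, -0.001]
ft_force: [0.1, -0.2, -0.5]
gripper_width: 38.0
```

```bash
python3 look.py 11; cat > go.py <<'E'
from rows import *
import sys
from workcell import status
s=status.sense();q=s["tcp_rot"];psi=np.degrees(np.arctan2(2*q[0]*q[1],q[0]**2-q[1]**2));print(s["eef_pos"].round(1),round(psi,1))
rows(s["eef_pos"],psi,[eval(sys.argv[1])],[float(sys.argv[2])])
E
python3 go.py "[607.4,291.9,250]" 172
```

```text
12.5 [ 0.19  0.68 -0.69  1.49  0.45  1.14 -0.64] [638.1  99.3 254. ] [ 0.729  0.685 -0.002 -0.001] [ 0.1 -0.2 -0.5] [0.02 0.03 0.01] 38.0
[638.1  99.3 254. ] 86.5
[np.float64(190.3), np.float64(-42.6), np.float64(4.0), np.float64(-85.5)] -> [607.4 291.9 250. ] 172.0
```

Call:
{"method": "servo_tool", "body": {"targets": [[0.45,38,-8.5,0,0],[0.45,38,-8.5,0,0],[0.45,38,-8.5,0,0],[0.45,38,-8.5,0,0],[0.45,38,-8.5,0,0],[0.45,0,0,0,-8],[0.45,0,0,0,-8],[0.45,0,0,0,-8],[0.45,0,0,0,-8],[0.45,0,0,0,-8],[0.45,0,0,0,-8],[0.45,0,0,0,-8],[0.45,0,0,0,-8],[0.45,0,0,0,-8],[0.45,0,0,0,-8],[0.45,0,0,0,-5]]}}

```text
time_s: 14.1
eef_pos: [609.1, 291.3, 253.8]
tcp_rot: [0.075, 0.997, -0.001, -0.001]
ft_force: [0.5, 0.1, 0.3]
gripper_width: 38.5
```

```bash
python3 look.py 12 wrist scene; python3 go.py "[607.4,291.9,180]" 172; python3 - <<'E'
from h import *
import pickle
W=pickle.load(open("wrist12.pkl","rb"));S=pickle.load(open("scene12.pkl","rb"))
st=(636.07,132.93,-.128)
P=bed(st,[[x,154,125] for x in(-26,0,26)]+[[0,88,85.6],[0,88+82,74]])
print((proj(W,P)*780/560).round(0).tolist(),((proj(S,P)-[190,130])*780/210).round(0).tolist())
E
```

```text
14.1 [ 0.01  0.83 -1.02  1.39  0.71  1.31  0.38] [609.1 291.3 253.8] [ 0.075  0.997 -0.001 -0.001] [0.5 0.1 0.3] [0.01 0.04 0.03] 38.5
[609.2 291.4 253.7] 171.1
[np.float64(1.8), np.float64(0.2), np.float64(73.7), np.float64(-0.9)] -> [607.4 291.9 180. ] 172.0
[[391.0, 262.0], [392.0, 312.0], [393.0, 364.0], [284.0, 321.0], [418.0, 320.0]] [[288.0, 357.0], [257.0, 328.0], [225.0, 300.0], [301.0, 296.0], [217.0, 380.0]]
```

View pics/wrist12.png

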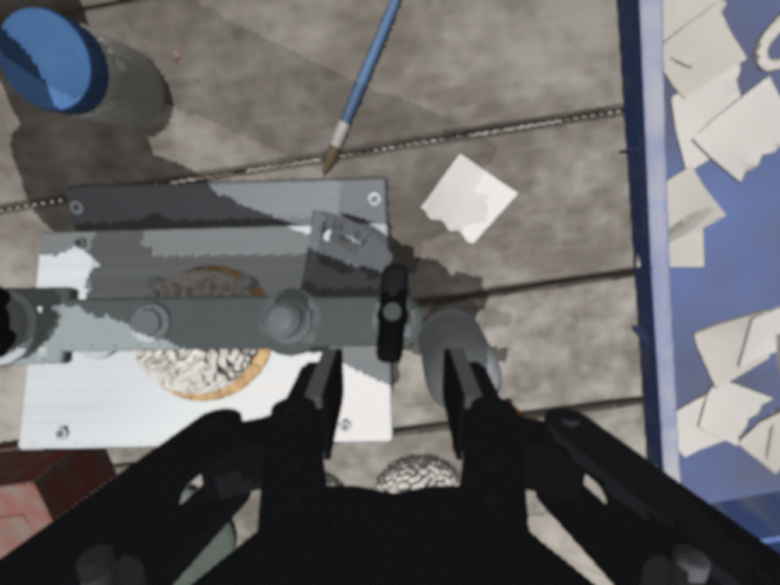

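View pics/scene12.png

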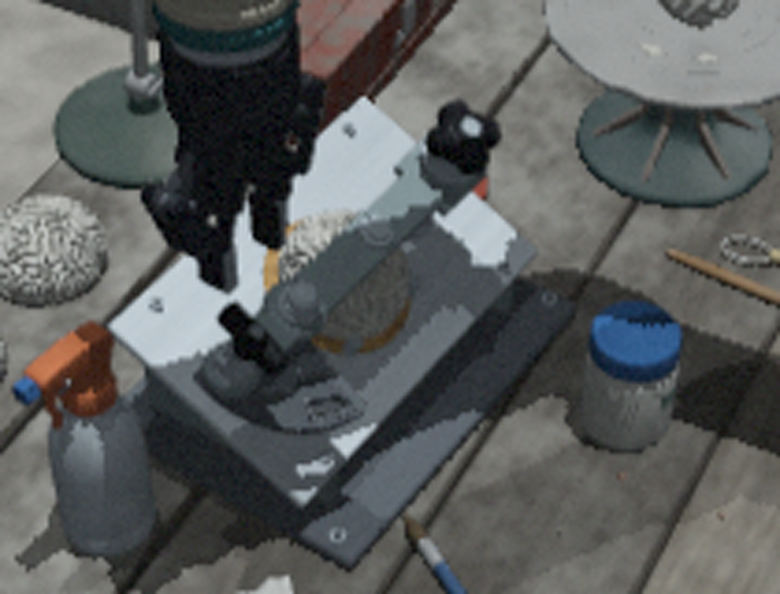

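```bash
python3 - <<'E'
from h import *
import pickle; S,T=pickle.load(open("cams.pkl","rb"))
for c,z in(((133,212),180),((130,240),165),((120,255),150),((185,290),90),((160,312),60)):
    print(c,z,onz(T,(c[0]/3+169.7,c[1]/3+79.7),z).round(0))
E
```

```text
(133, 212) 180 [711. 312. 180.]
(130, 240) 165 [696. 317. 165.]
(120, 255) 150 [689. 326. 150.]
(185, 290) 90 [677. 291.  90.]
(160, 312) 60 [667. 313.  60.]
```

Call:
{"method": "servo_tool", "body": {"targets": [[0.45,2,0,30,0],[0.45,0,0,30,0],[0.45,0,0,13,0],[0.45,0,0,0,0],[0.1,0,0,0,0],[0,0,0,0,0],[0,0,0,0,0],[0,0,0,0,0],[0,1,0,-2.3,0],[0,0,0,0,0]]}}

```text
time_s: 15.2
eef_pos: [608.2, 291.4, 183.8]
tcp_rot: [0.078, 0.997, -0.001, 0.001]
ft_force: [3.8, -3.4, -5.5]
gripper_width: 12.6
```

```bash
python3 look.py 13 wrist
```

```text
15.2 [ 0.01  0.89 -0.98  1.47  0.78  1.19  0.32] [608.2 291.4 183.8] [ 0.078  0.997 -0.001  0.001] [ 3.8 -3.4 -5.5] [-0.61 -0.81  0.11] 12.6
```

View pics/wrist13.png

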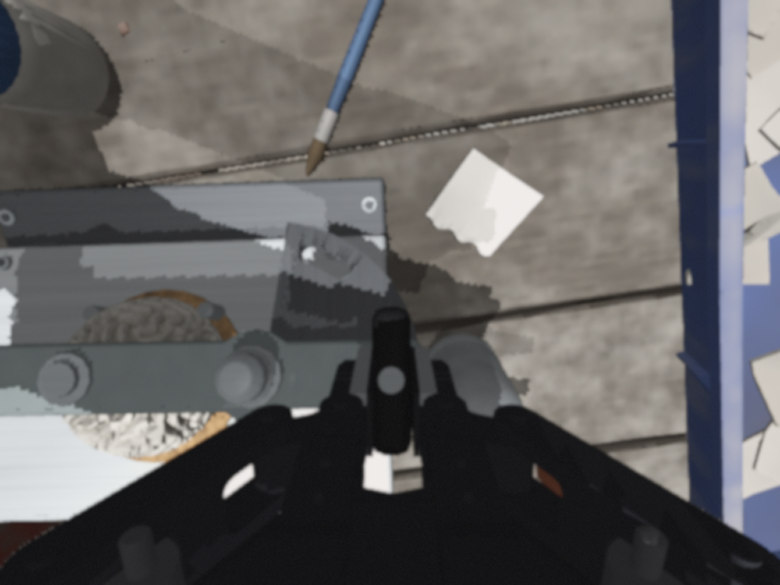

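Call:
{"method": "servo_tool", "body": {"targets": [[0,0,0,0,6],[0,0,0,0,8],[0,0,0,0,8],[0,0,0,0,8],[0,0,0,0,8],[0,0,0,0,8],[0,0,0,0,8],[0,0,0,0,8],[0,0,0,0,8],[0,0,0,0,8],[0,0,0,0,8],[0,0,0,0,3],[0,0,0,0,0]]}}

```text
time_s: 16.55
eef_pos: [609.6, 284.3, 182.5]
tcp_rot: [0.756, 0.655, -0.003, 0.006]
ft_force: [2.6, -12.7, -4.5]
gripper_width: 12.9
```

```bash
python3 look.py 14 wrist
```

```text
16.55 [-0.15  0.78 -0.61  1.48  0.5   1.04 -1.03] [609.6 284.3 182.5] [ 0.756  0.655 -0.003  0.006] [  2.6 -12.7  -4.5] [-3.74 -2.28 -0.38] 12.9
```

View pics/wrist14.png

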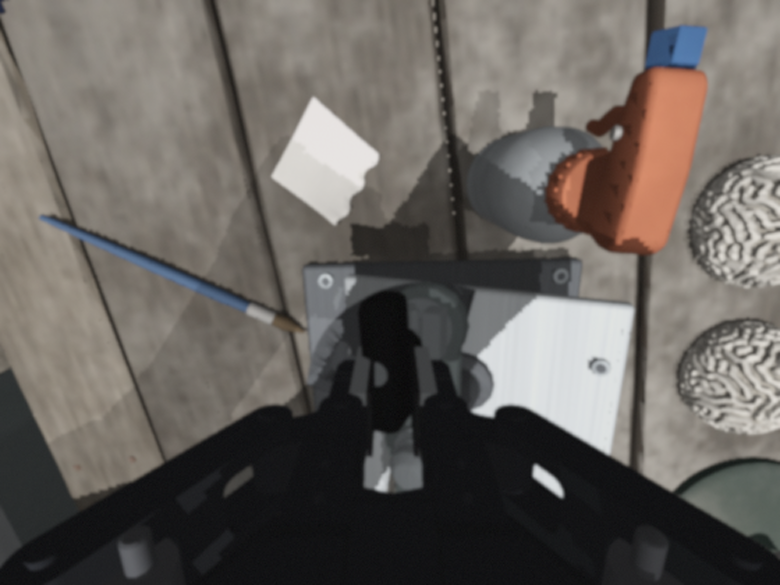

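Call:
{"method": "servo_tool", "body": {"targets": [[0.25,0,0,0,0],[0.25,0,0,0,0],[0.25,0,0,0,0]]}}

```text
time_s: 16.9
eef_pos: [607.5, 294.1, 184.8]
tcp_rot: [0.754, 0.657, 0.001, -0.0]
ft_force: [2.4, -0.8, 0.2]
gripper_width: 21.2
```

```bash
python3 look.py 15 wrist
```

```text
16.9 [-0.16  0.78 -0.62  1.48  0.49  1.04 -1.02] [607.5 294.1 184.8] [ 0.754  0.657  0.001 -0.   ] [ 2.4 -0.8  0.2] [-0.34 -0.63  0.02] 21.2
```

View pics/wrist15.png

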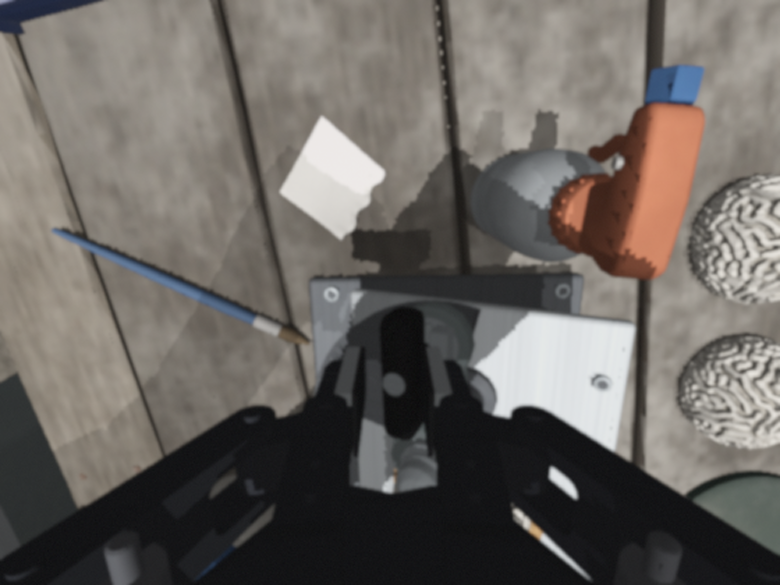

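```bash
python3 - <<'E'
from h import *
import pickle
W=pickle.load(open("wrist15.pkl","rb"))
st=(636.07,132.93,-.128)
for L in(0,8.5,10.5,14):
  P=bed(st,[[0,154+k,114.5+L] for k in(-26,0,26)]); print(L,(proj(W,P)*780/560).round(0).tolist())
E
```

```text
0 [[397.0, 443.0], [397.0, 383.0], [396.0, 318.0]]
8.5 [[388.0, 456.0], [387.0, 394.0], [386.0, 326.0]]
10.5 [[385.0, 459.0], [384.0, 397.0], [383.0, 328.0]]
14 [[381.0, 465.0], [380.0, 402.0], [378.0, 332.0]]
```

Call:
{"method": "servo_tool", "body": {"targets": [[0.4,0,0,0,0],[0.4,0,0,0,0],[0.5,0,0,-35,0],[0.6,0,0,-45,0],[0.75,-30,0,0,0],[0.75,-40,0,0,0],[0.75,-40,0,0,0]]}}

```text
time_s: 17.65
eef_pos: [590.8, 184.2, 264.3]
tcp_rot: [0.753, 0.658, 0.0, -0.0]
ft_force: [1.3, -0.5, 0.1]
gripper_width: 63.6
```

```bash
python3 look.py 16 scene top wrist;  python3 - <<'E'
from h import *
import pickle
W=pickle.load(open("wrist16.pkl","rb"));S=pickle.load(open("scene16.pkl","rb"))
st=(636.07,132.93,-.128)
for L in(0,8.5,10.5):
  P=bed(st,[[0,154+k,114.5+L] for k in(-26,0,26)]); print(L,(proj(W,P)*780/560).round(0).tolist(),((proj(S,P)-[190,130])*780/210).round(0).tolist())
P=bed(st,[0,-88,119.5]);print((proj(W,P)*780/560).round(0).tolist())
E
```

```text
17.65 [ 0.05  0.62 -0.67  1.56  0.42  1.11 -0.85] [590.8 184.2 264.3] [ 0.753  0.658  0.    -0.   ] [ 1.3 -0.5  0.1] [-0.01 -0.05 -0.  ] 63.6
0 [[394.0, 137.0], [393.0, 79.0], [392.0, 16.0]] [[277.0, 311.0], [252.0, 336.0], [225.0, 361.0]]
8.5 [[386.0, 136.0], [385.0, 75.0], [384.0, 9.0]] [[281.0, 305.0], [256.0, 330.0], [229.0, 355.0]]
10.5 [[384.0, 136.0], [383.0, 74.0], [381.0, 8.0]] [[282.0, 304.0], [257.0, 328.0], [230.0, 354.0]]
[[396.0, 498.0]]
```

View pics/scene16.png

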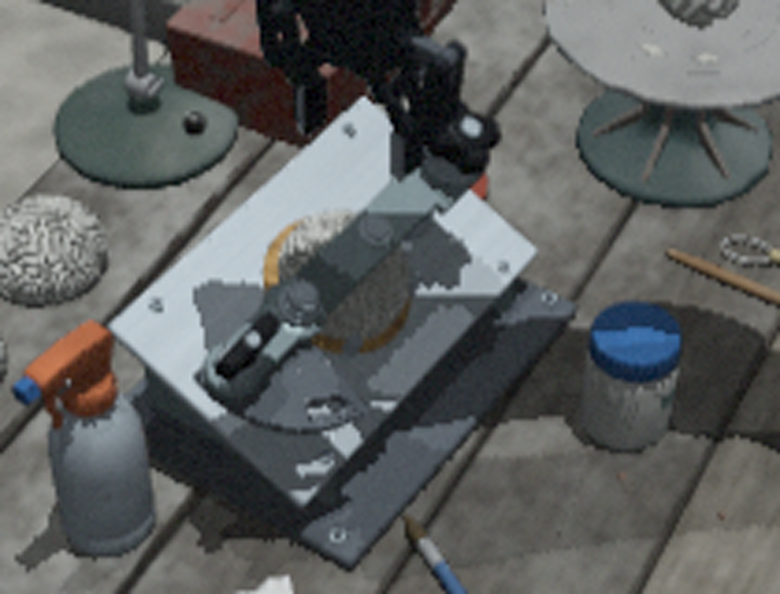

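View pics/wrist16.png

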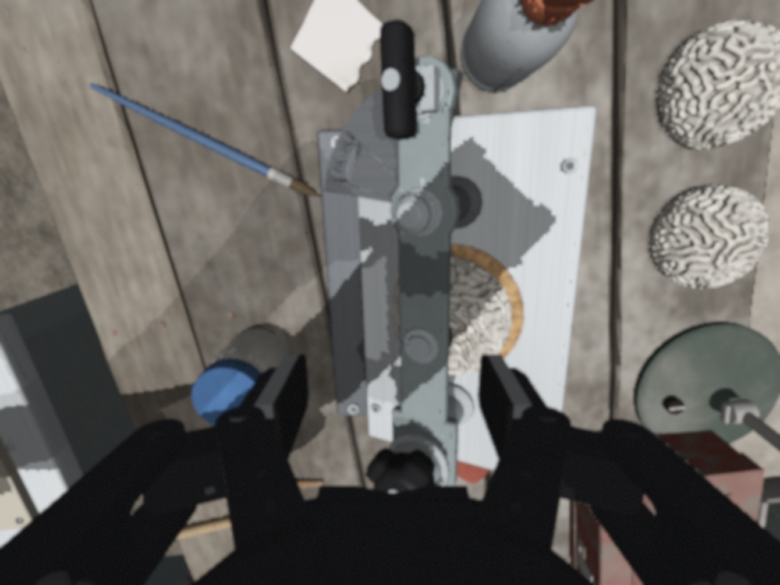

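```bash
python3 - <<'E'
from h import *
import pickle
S,T=pickle.load(open("cams.pkl","rb")); st=(636.07,132.93,-.128)
out=[]
for n,f in(("T",T),("S",S)):
  # rectify to bed plane z=117 (top of bars), 10 px/mm... x up, y left
  g=np.linspace(-40,40,320)
  P=np.array([[x,-88+y,117] for x in g[::-1] for y in g[::-1]])
  uv=proj(f,bed(st,P)).reshape(320,320,2).astype(np.float32)
  im=cv2.remap(f["pixels"],uv[...,0],uv[...,1],cv2.INTER_CUBIC); out.append(im)
  m=(im.max(2)<45).astype(float)
  Y,X=np.meshgrid(g[::-1],g[::-1]); 
  z=(X+1j*Y); w=m*(abs(z)<34)*(abs(z)>14); h=(w*z**4/np.maximum(abs(z),1)).sum(); print(n,np.degrees(np.angle(h))/4, abs(h)/(w*abs(z)**3).sum())
cv2.imwrite("pics/knobr.png",cv2.resize(np.hstack(out)[:,:,::-1],None,fx=1.2,fy=1.2))
E
```

```text
T -30.223853923925898 0.36325765784007336
S -32.63037901699208 0.02739841057706744
```

View pics/knobr.png

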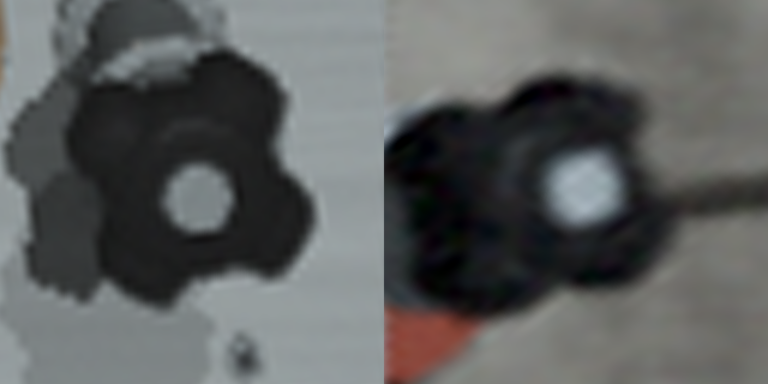

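Call:
{"method": "servo_tool", "body": {"targets": [[0.85,-44,0,-4,0],[0.85,-44,1,0,0],[0.85,-44,3,0,0],[0.85,0,0,0,-8],[0.85,0,0,0,-8],[0.85,0,0,0,-8],[0.85,0,0,0,-8],[0.85,0,0,0,-8],[0.85,0,0,0,-8],[0.85,0,0,0,-8],[0.85,0,0,0,-8],[0.85,0,0,0,-2]]}}

```text
time_s: 19.0
eef_pos: [577.5, 54.5, 268.1]
tcp_rot: [0.273, 0.962, 0.001, -0.0]
ft_force: [-0.1, 0.4, 0.5]
gripper_width: 72.8
```

```bash
python3 look.py 17 wrist; python3 go.py "[580.2,51.4,167]" 148;  python3 - <<'E'
from h import *
import pickle
W=pickle.load(open("wrist17.pkl","rb"))
st=(636.07,132.93,-.128)
t=np.radians([-27,63,153,243])
P=bed(st,[[0,-88,119.5]]+[[27*np.cos(a),-88+27*np.sin(a),117] for a in t]);print((proj(W,P)*780/560).round(0).tolist())
E
```

```text
19.0 [ 0.45  0.66 -1.    1.66  0.59  1.16  0.32] [577.5  54.5 268.1] [ 0.273  0.962  0.001 -0.   ] [-0.1  0.4  0.5] [ 0.03 -0.01  0.06] 72.8
[577.5  54.2 268. ] 148.3
[np.float64(-3.7), np.float64(-1.0), np.float64(101.0), np.float64(0.3)] -> [580.2  51.4 167. ] 148.0
[[386.0, 309.0], [382.0, 357.0], [434.0, 313.0], [390.0, 262.0], [341.0, 306.0]]
```

View pics/wrist17.png

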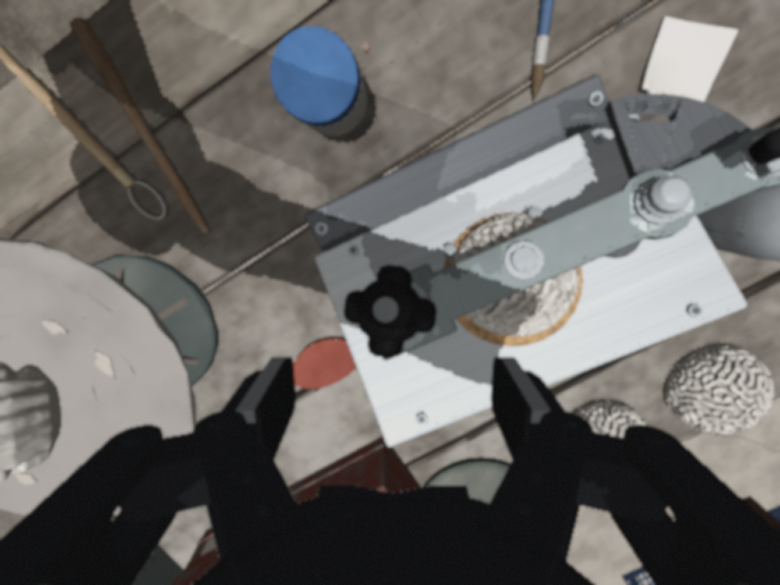

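Call:
{"method": "servo_tool", "body": {"targets": [[0.85,-3.7,-1,25,0],[0.85,0,0,30,0],[0.85,0,0,30,0],[0.85,0,0,16,0],[0.85,0,0,0,0],[0.5,0,0,0,0],[0.3,0,0,0,0],[0.3,0,0,0,0]]}}

```text
time_s: 19.85
eef_pos: [580.9, 50.6, 168.7]
tcp_rot: [0.275, 0.962, 0.001, 0.001]
ft_force: [-0.8, 0.4, 3.7]
gripper_width: 54.5
```

```bash
python3 look.py 18 wrist
```

```text
19.85 [ 0.41  0.77 -0.91  1.76  0.72  0.98  0.22] [580.9  50.6 168.7] [0.275 0.962 0.001 0.001] [-0.8  0.4  3.7] [0.16 0.32 0.07] 54.5
```

View pics/wrist18.png

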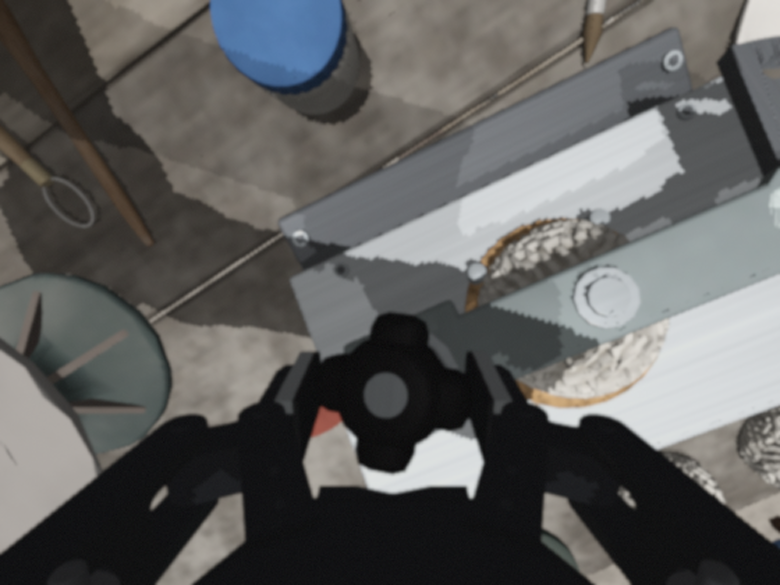

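Call:
{"method": "servo_tool", "body": {"targets": [[0.3,0,0,0,-6],[0.3,0,0,0,-8],[0.3,0,0,0,-8],[0.3,0,0,0,-8],[0.3,0,0,0,-8],[0.3,0,0,0,-8],[0.3,0,0,0,-6],[0.3,0,0,0,0]]}}

```text
time_s: 20.7
eef_pos: [582.5, 48.0, 167.6]
tcp_rot: [-0.173, 0.985, -0.001, 0.002]
ft_force: [3.1, 0.3, 0.3]
gripper_width: 53.5
```

```bash
python3 look.py 19 wrist
```

```text
20.7 [ 0.5   0.87 -1.12  1.76  0.88  1.11  1.  ] [582.5  48.  167.6] [-0.173  0.985 -0.001  0.002] [3.1 0.3 0.3] [-1.9  -1.6  -0.74] 53.5
```

View pics/wrist19.png

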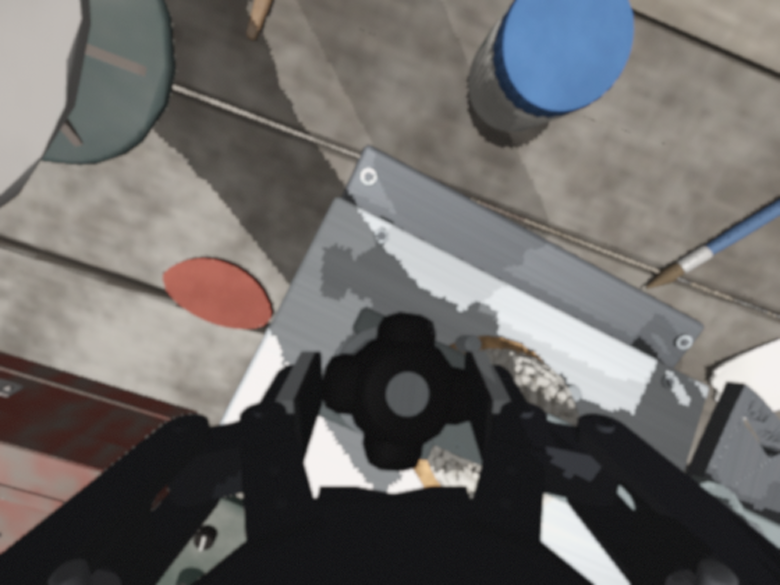

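Call:
{"method": "servo_tool", "body": {"targets": [[0.8,0,0,0,0],[0.8,0,0,0,0],[0.8,0,0,0,0],[0.8,0,0,0,0]]}}

```text
time_s: 21.15
eef_pos: [579.8, 50.0, 167.0]
tcp_rot: [-0.175, 0.985, 0.0, -0.0]
ft_force: [-0.0, 0.3, -0.0]
gripper_width: 68.3
```

```bash
python3 look.py 20 wrist scene;  python3 - <<'E'
from h import *
import pickle
W=pickle.load(open("wrist20.pkl","rb"));S=pickle.load(open("scene20.pkl","rb"))
st=(636.07,132.93,-.128)
for L in(4,5,8,11,12):
 P=bed(st,[[0,-88,108.5+L]]);print(L,(proj(W,P)*780/560).round(0).tolist(),((proj(S,P)-[190,130])*780/210).round(0).tolist())
E
```

```text
21.15 [ 0.5   0.87 -1.12  1.76  0.87  1.11  1.  ] [579.8  50.  167. ] [-0.175  0.985  0.    -0.   ] [-0.   0.3 -0. ] [-0.01  0.01  0.01] 68.3
4 [[397.0, 397.0]] [[466.0, 130.0]]
5 [[397.0, 398.0]] [[467.0, 130.0]]
8 [[399.0, 399.0]] [[469.0, 127.0]]
11 [[401.0, 400.0]] [[470.0, 125.0]]
12 [[402.0, 401.0]] [[471.0, 124.0]]
```

View pics/wrist20.png

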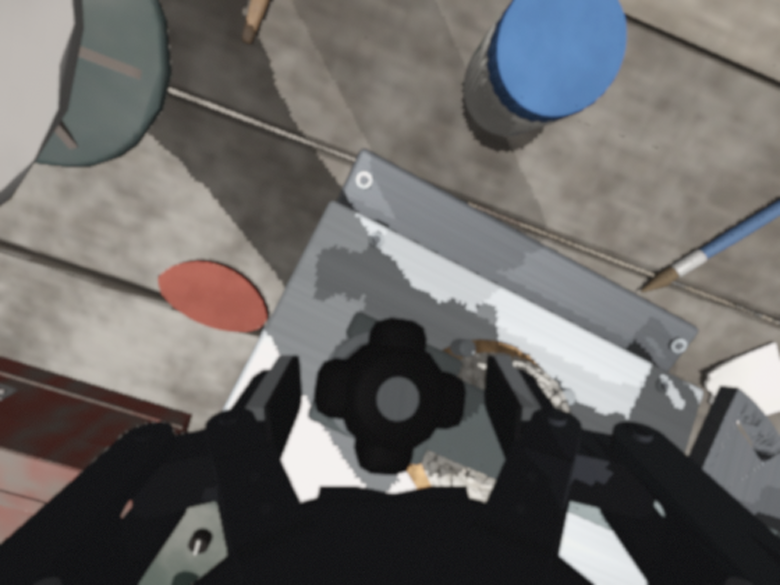

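View pics/scene20.png

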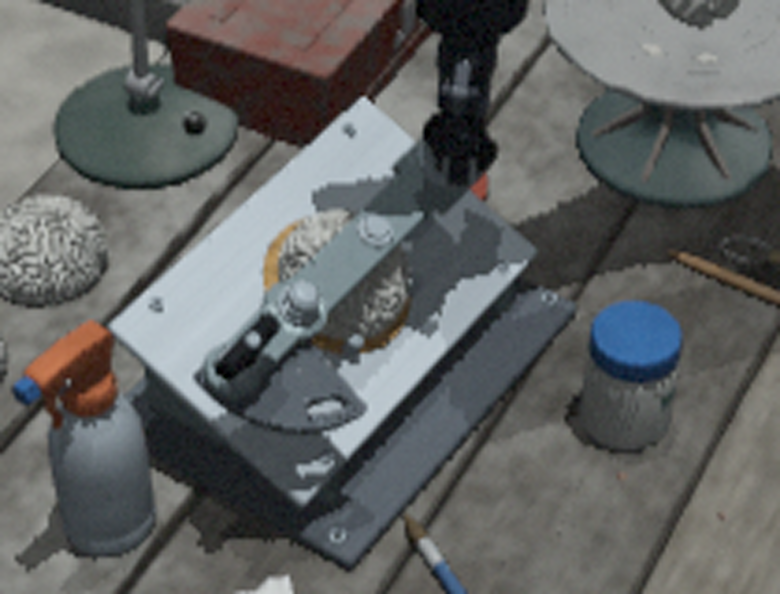

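Call:
{"method": "servo_tool", "body": {"targets": [[0.85,0,0,-30,0],[0.85,0,0,-40,0],[0.85,0,0,-40,0],[0.85,0,0,0,8],[0.85,0,0,0,8],[0.85,0,0,0,8],[0.85,0,0,0,8],[0.85,0,0,0,6]]}}

```text
time_s: 22.05
eef_pos: [580.0, 49.9, 277.1]
tcp_rot: [0.158, 0.987, -0.0, 0.0]
ft_force: [-0.1, -0.0, 0.8]
gripper_width: 72.9
```

```bash
python3 look.py 21 wrist scene;  python3 - <<'E'
from h import *
import pickle
W=pickle.load(open("wrist21.pkl","rb"));S=pickle.load(open("scene21.pkl","rb"))
st=(636.07,132.93,-.128)
for L in(4,5,8,11,12):
 P=bed(st,[[0,-88,108.5+L]]);print(L,(proj(W,P)*780/560).round(0).tolist(),((proj(S,P)-[190,130])*780/210).round(0).tolist())
E
```

```text
22.05 [ 0.46  0.66 -1.01  1.64  0.59  1.19  0.56] [580.   49.9 277.1] [ 0.158  0.987 -0.     0.   ] [-0.1 -0.   0.8] [0.04 0.01 0.01] 72.9
4 [[393.0, 298.0]] [[466.0, 130.0]]
5 [[393.0, 297.0]] [[467.0, 130.0]]
8 [[393.0, 297.0]] [[469.0, 127.0]]
11 [[392.0, 296.0]] [[470.0, 125.0]]
12 [[392.0, 296.0]] [[471.0, 124.0]]
```

View pics/wrist21.png

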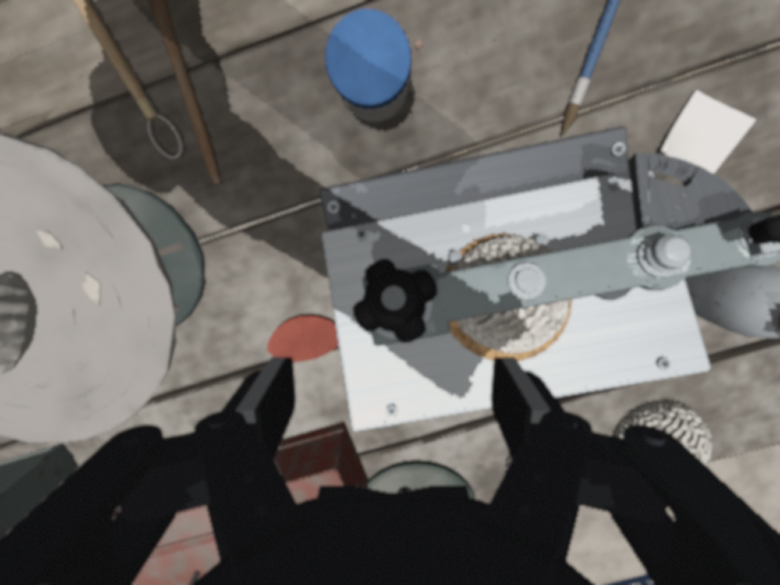

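View pics/scene21.png

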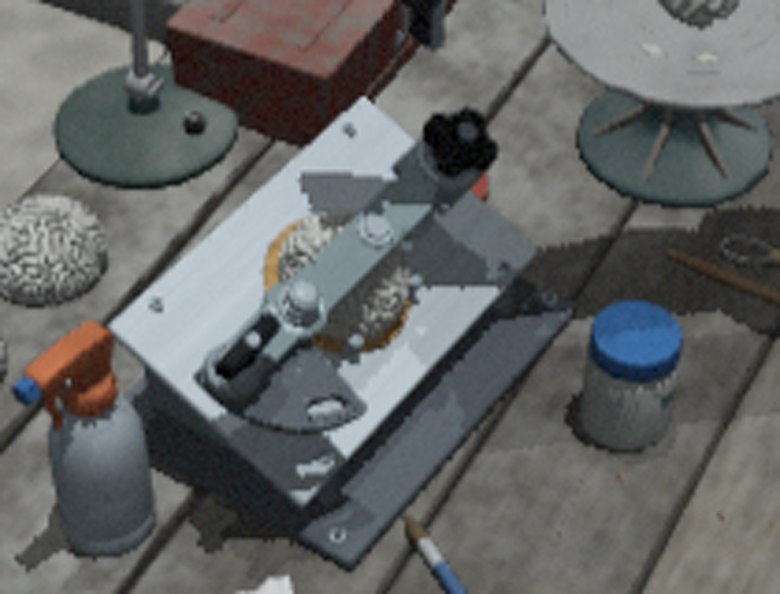

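```bash
cat > knob.py <<'E'
from h import *
import pickle,sys
W=pickle.load(open(sys.argv[1]+".pkl","rb")); st=(636.07,132.93,-.128); H=float(sys.argv[2])
g=np.linspace(-40,40,320)
P=np.array([[x,-88+y,H] for x in g[::-1] for y in g[::-1]])
uv=proj(W,bed(st,P)).reshape(320,320,2).astype(np.float32)
im=cv2.remap(W["pixels"],uv[...,0],uv[...,1],cv2.INTER_CUBIC)
m=(im.max(2)<40).astype(float);Y,X=np.meshgrid(g[::-1],g[::-1]);z=X+1j*Y
for r0,r1 in((16,27),(18,30)):
  w=m*(abs(z)<r1)*(abs(z)>r0); h=(w*z**4/np.maximum(abs(z),1)).sum(); print(np.degrees(np.angle(h))/4, abs(h)/(w*abs(z)**3).sum())
cv2.imwrite(sys.argv[3],cv2.resize(im[:,:,::-1],None,fx=1.5,fy=1.5))
E
python3 knob.py wrist21 109 pics/k21.png; python3 knob.py wrist17 116 pics/k17.png; python3 knob.py wrist20 109 pics/k20.png
python3 -c "
import cv2,numpy as np
cv2.imwrite('pics/kk.png',cv2.resize(np.hstack([cv2.imread(f'pics/k{i}.png') for i in(17,20,21)]),(780,260)))"
```

```text
17.835648276718345 0.4927880399569896
17.81901227770176 0.578193714268753
-30.117984520965802 0.476506948257371
-30.19727414197981 0.552976986370643
17.708265684494293 0.44933682243074513
17.69875386104237 0.5211405248251642
```

View pics/kk.png

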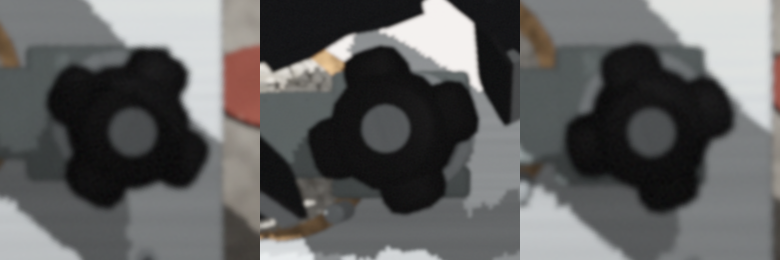

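```bash
python3 go.py "[582.7,51.1,166]" 188.9
```

```text
[580.1  49.9 277.3] 162.1
[np.float64(-2.1), np.float64(1.9), np.float64(111.3), np.float64(-26.8)] -> [582.7  51.1 166. ] 188.9
```

Call:
{"method": "servo_tool", "body": {"targets": [[0.85,-2,2,30,-6],[0.85,0,0,30,-7],[0.85,0,0,30,-7],[0.85,0,0,21,-7],[0.85,0,0,0,0],[0.5,0,0,0,0],[0.3,0,0,0,0],[0.3,0,0,0,0],[0.3,0,0,0.2,5],[0.3,-0.2,0,0.3,8],[0.3,-0.2,0,0.3,8],[0.3,-0.2,0,0.3,8],[0.3,-0.2,0,0.3,8],[0.3,-0.1,0,0.3,8],[0.3,-0.1,0.1,0.3,8],[0.3,0,0,0,0]]}}

```text
time_s: 23.75
eef_pos: [585.4, 52.2, 166.9]
tcp_rot: [0.374, 0.927, 0.002, 0.003]
ft_force: [-4.4, -3.3, 8.0]
gripper_width: 52.7
```

```bash
python3 look.py 22 wrist
```

```text
23.75 [ 0.35  0.74 -0.81  1.75  0.65  0.93  0.07] [585.4  52.2 166.9] [0.374 0.927 0.002 0.003] [-4.4 -3.3  8. ] [ 0.7  -0.25  0.57] 52.7
```

View pics/wrist22.png

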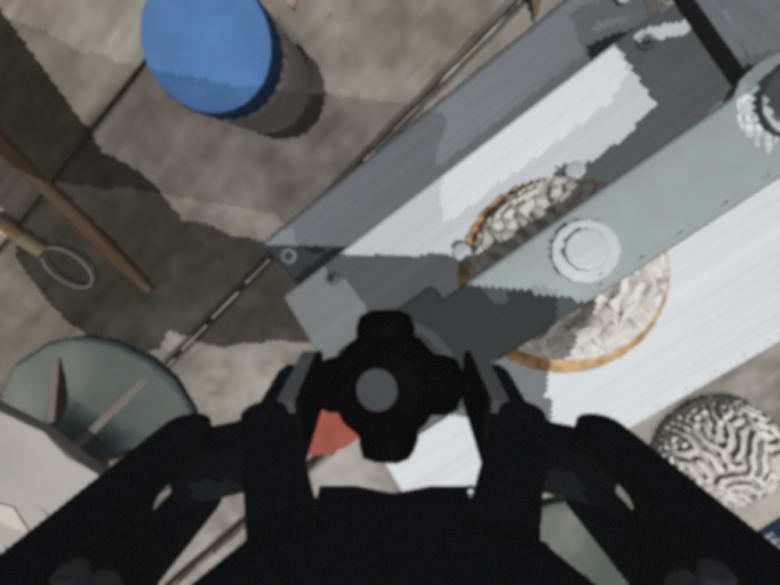

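Call:
{"method": "servo_tool", "body": {"targets": [[0.85,0,0,0,0],[0.85,0,0,0,0],[0.85,0,0,0,0],[0.85,0,0,0,-8],[0.85,0,0,0,-8],[0.85,0,0,0,-8],[0.85,0,0,0,-8],[0.85,0,0,0,-8],[0.85,0,0,0,-1]]}}

```text
time_s: 24.7
eef_pos: [584.0, 51.4, 164.0]
tcp_rot: [0.025, 1.0, 0.001, 0.0]
ft_force: [-0.5, -0.7, -0.5]
gripper_width: 73.0
```

```bash
python3 look.py 23 wrist; python3 knob.py wrist23 107 pics/k23.png; python3 go.py "[583.8,51,164]" 177.2
```

```text
24.7 [ 0.44  0.81 -0.99  1.75  0.78  1.03  0.67] [584.   51.4 164. ] [0.025 1.    0.001 0.   ] [-0.5 -0.7 -0.5] [0.03 0.01 0.01] 73.0
-32.30137765502389 0.4956103563533238
-32.293750487532215 0.5816073257244186
[584.   51.3 164. ] 177.0
[np.float64(0.2), np.float64(-0.4), np.float64(0.0), np.float64(-0.2)] -> [583.8  51.  164. ] 177.2
```

View pics/wrist23.png

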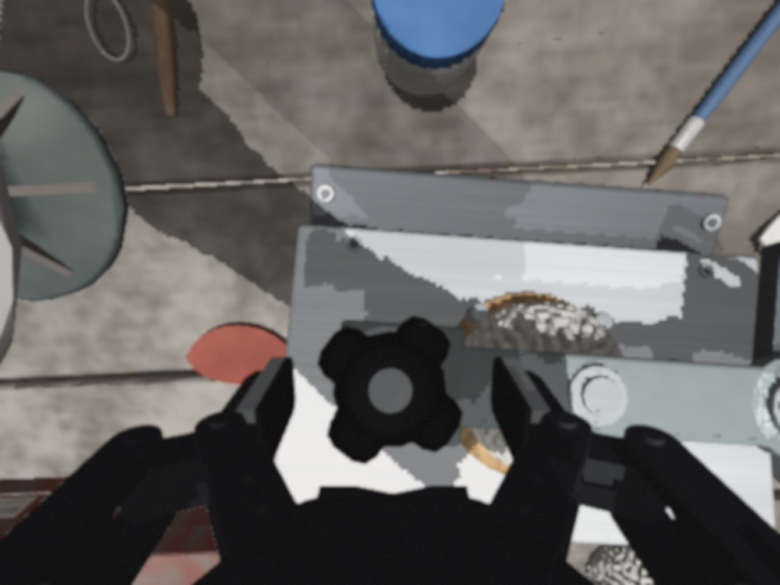

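Call:
{"method": "servo_tool", "body": {"targets": [[0.85,0,0,0,-7.5],[0.4,0,0,0,0],[0.2,0,0,0,0],[0.2,0,0,0,0],[0.2,0,0,0,0],[0.2,0,0,0.2,5],[0.2,-0.2,0,0.3,8],[0.2,-0.2,0,0.3,8],[0.2,-0.2,0,0.3,8],[0.2,-0.2,0,0.3,8],[0.2,-0.1,0,0.3,8],[0.2,-0.1,0.1,0.3,8],[0.2,0,0,0,4],[0.2,0,0,0,0]]}}

```text
time_s: 26.15
eef_pos: [587.2, 50.9, 163.0]
tcp_rot: [0.441, 0.897, 0.002, 0.003]
ft_force: [1.7, -4.2, 2.9]
gripper_width: 48.0
```

```bash
python3 look.py 24 wrist
```

```text
26.15 [ 0.33  0.73 -0.77  1.75  0.63  0.91 -0.05] [587.2  50.9 163. ] [0.441 0.897 0.002 0.003] [ 1.7 -4.2  2.9] [ 0.23 -1.89  0.57] 48.0
```

View pics/wrist24.png

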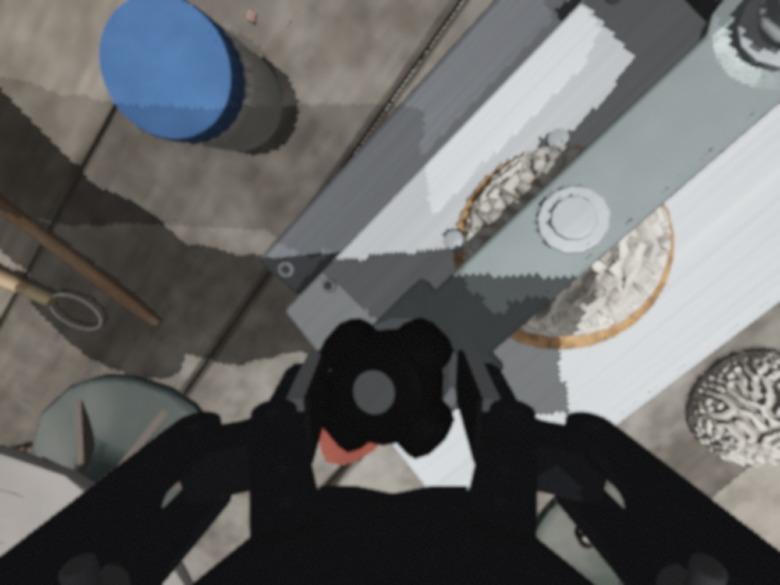

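Call:
{"method": "servo_tool", "body": {"targets": [[0.85,0,0,0,0],[0.85,0,0,0,0],[0.85,0,0,0,0],[0.85,0,0,0,-8],[0.85,0,0,0,-8],[0.85,0,0,0,-8],[0.85,0,0,0,-8],[0.85,0,0,0,-8],[0.85,0,0,0,-8],[0.85,0,0,0,-8],[0.85,0,0,0,-8],[0.85,0,0,0,-8],[0.85,0,0,0,0]]}}

```text
time_s: 27.5
eef_pos: [584.4, 51.2, 161.6]
tcp_rot: [-0.171, 0.985, 0.001, -0.001]
ft_force: [-0.3, -0.1, 0.6]
gripper_width: 72.6
```

```bash
python3 look.py 25 wrist; python3 knob.py wrist25 105 pics/k25.png; python3 go.py "[584.6,51,162]" 200
```

```text
27.5 [ 0.47  0.86 -1.08  1.75  0.85  1.08  1.01] [584.4  51.2 161.6] [-0.171  0.985  0.001 -0.001] [-0.3 -0.1  0.6] [ 0.03 -0.02 -0.03] 72.6
3.3264450193825605 0.45640838465666456
3.3242615305764835 0.5259829250060297
[584.4  51.1 161.6] -160.5
[np.float64(-0.2), np.float64(-0.2), np.float64(-0.4), np.float64(-360.5)] -> [584.6  51.  162. ] 200.0
```

View pics/wrist25.png

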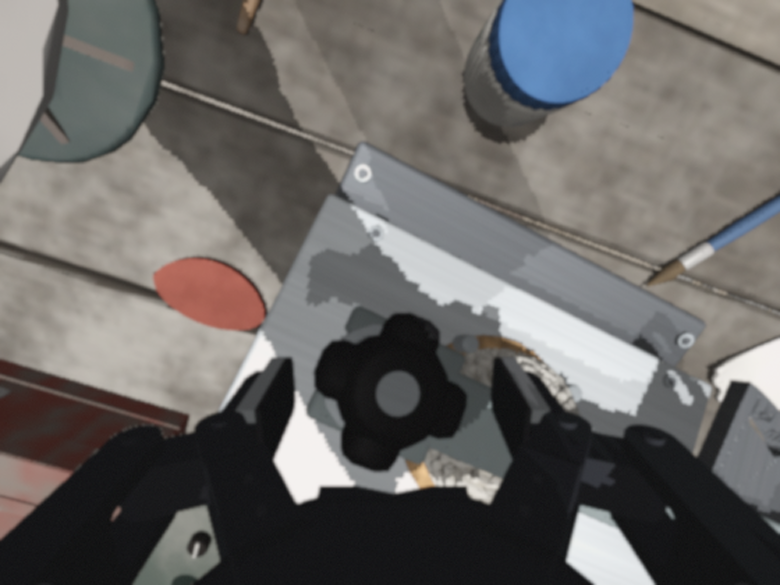

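Call:
{"method": "servo_tool", "body": {"targets": [[0.85,0,0,-2,8],[0.85,0,0,0,8],[0.85,0,0,0,8],[0.5,0,0,0,0],[0.3,0,0,0,0],[0.3,0,0,0,0],[0.3,0,0,0,0],[0.3,0,0,0.2,5],[0.3,-0.2,0,0.3,8],[0.3,-0.2,0,0.3,8],[0.3,-0.2,0,0.3,8],[0.3,-0.2,0,0.3,8],[0.3,-0.1,0,0.3,8],[0.3,0,0,0,0]]}}

```text
time_s: 28.95
eef_pos: [587.6, 52.9, 164.1]
tcp_rot: [0.417, 0.909, 0.003, 0.002]
ft_force: [-3.4, -4.2, 7.2]
gripper_width: 52.7
```

```bash
python3 look.py 26 wrist
```

```text
28.95 [ 0.34  0.74 -0.79  1.75  0.64  0.92 -0.01] [587.6  52.9 164.1] [0.417 0.909 0.003 0.002] [-3.4 -4.2  7.2] [ 1.6  -1.33  1.11] 52.7
```

View pics/wrist26.png

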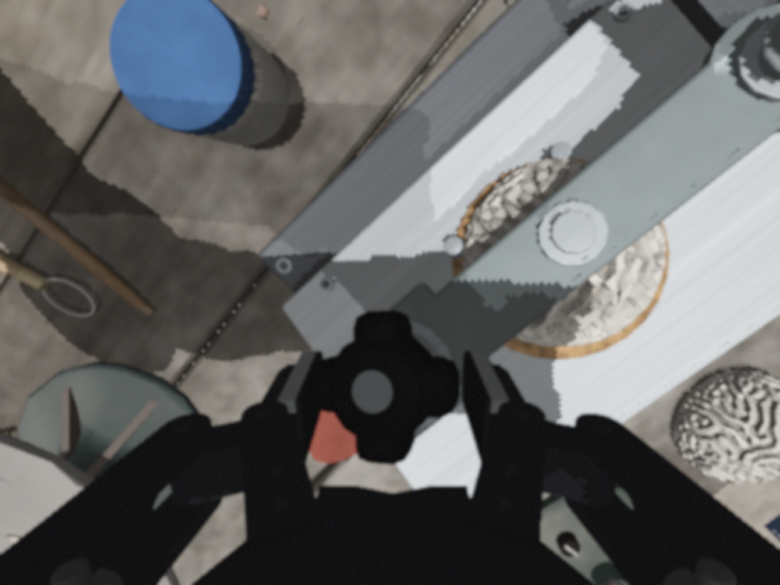

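Call:
{"method": "servo_tool", "body": {"targets": [[0.85,0,0,0,0],[0.85,0,0,0,0],[0.85,0,0,0,0],[0.85,0,0,0,-8],[0.85,0,0,0,-8],[0.85,0,0,0,-8],[0.85,0,0,0,-8],[0.85,0,0,0,-8],[0.85,0,0,0,-6],[0.85,0,0,0,0]]}}

```text
time_s: 30.0
eef_pos: [585.6, 50.7, 162.0]
tcp_rot: [0.029, 1.0, 0.001, -0.0]
ft_force: [-0.2, -0.2, -0.0]
gripper_width: 72.4
```

```bash
python3 look.py 27 wrist; python3 knob.py wrist27 104 pics/k27.png
```

```text
30.0 [ 0.44  0.82 -0.99  1.75  0.79  1.03  0.66] [585.6  50.7 162. ] [ 0.029  1.     0.001 -0.   ] [-0.2 -0.2 -0. ] [ 0.02 -0.01  0.02] 72.4
-37.99333308573896 0.49242062508377815
-37.98888656824344 0.5732955222550502
```

View pics/wrist27.png

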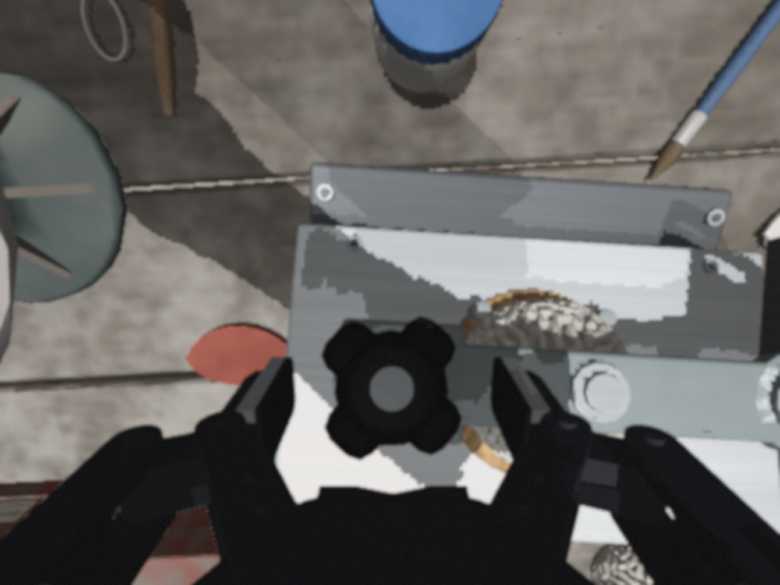

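Call:
{"method": "servo_tool", "body": {"targets": [[0.85,0,0,0,-2.5],[0.4,0,0,0,0],[0.2,0,0,0,0],[0.2,0,0,0,0],[0.2,0,0,0,0],[0.2,-0.1,0,0.3,6],[0.2,-0.2,0,0.3,6],[0.2,-0.2,0,0.3,6],[0.2,-0.1,0,0.2,6],[0.2,0,0,0,3],[0.2,0,0,0,0]]}}

```text
time_s: 31.15
eef_pos: [587.7, 50.9, 161.9]
tcp_rot: [0.241, 0.971, 0.001, 0.002]
ft_force: [2.2, -3.1, 3.3]
gripper_width: 48.0
```

```bash
python3 look.py 28 wrist scene; python3 knob.py wrist28 104 pics/k28.png
```

```text
31.15 [ 0.39  0.78 -0.89  1.75  0.72  0.97  0.3 ] [587.7  50.9 161.9] [0.241 0.971 0.001 0.002] [ 2.2 -3.1  3.3] [ 0.79 -1.11  0.55] 48.0
24.037437312146658 0.21719493302382065
18.288626670199996 0.14133771379853208
```

View pics/wrist28.png

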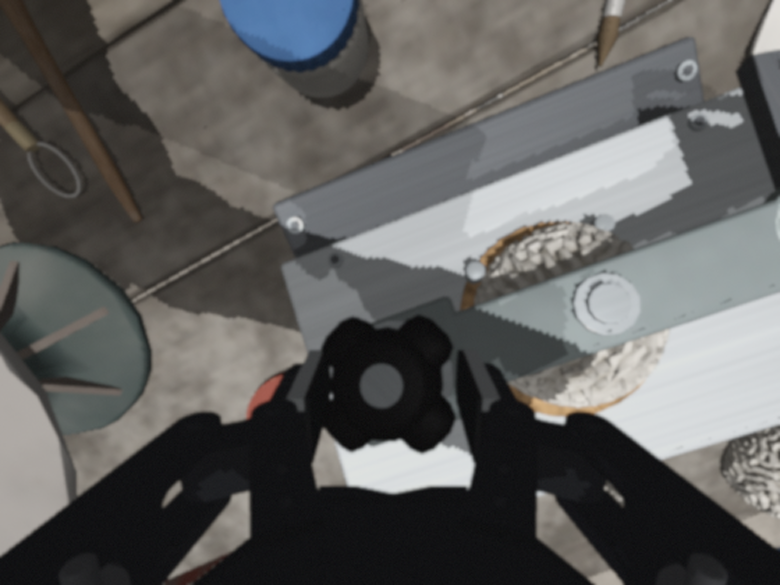

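Call:
{"method": "servo_tool", "body": {"targets": [[0.2,0,0,0,4],[0.2,0,0,0,4],[0.2,0,0,0,4],[0.2,0,0,0,0]]}}

```text
time_s: 31.65
eef_pos: [588.0, 50.8, 161.8]
tcp_rot: [0.341, 0.94, 0.001, 0.002]
ft_force: [4.3, -2.4, 1.2]
gripper_width: 48.5
```

```bash
python3 look.py 29 wrist
```

```text
31.65 [ 0.36  0.76 -0.83  1.75  0.68  0.94  0.13] [588.   50.8 161.8] [0.341 0.94  0.001 0.002] [ 4.3 -2.4  1.2] [ 1.01 -2.16  0.65] 48.5
```

View pics/wrist29.png

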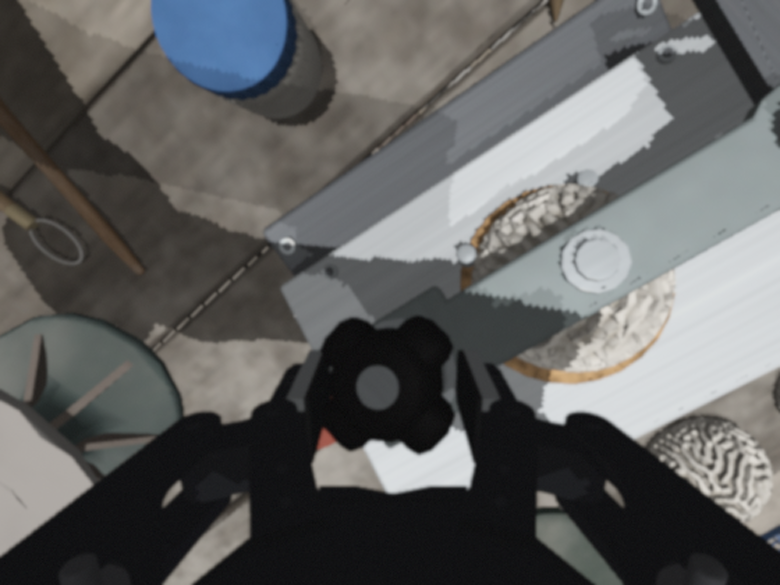

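Call:
{"method": "servo_tool", "body": {"targets": [[0.85,0,0,0,0],[0.85,0,0,0,0],[0.85,0,0,0,0],[0.85,0,0,0,-8],[0.85,0,0,0,-8],[0.85,0,0,0,-8],[0.85,0,0,0,-4],[0.85,0,0,0,0]]}}

```text
time_s: 32.5
eef_pos: [585.2, 50.3, 160.7]
tcp_rot: [0.103, 0.995, 0.0, -0.001]
ft_force: [-0.3, -0.3, 0.1]
gripper_width: 72.7
```

```bash
python3 look.py 30 wrist; for h in 102 104 106; do python3 knob.py wrist30 $h pics/k30.png;done
```

```text
32.5 [ 0.42  0.81 -0.96  1.75  0.77  1.01  0.54] [585.2  50.3 160.7] [ 0.103  0.995  0.    -0.001] [-0.3 -0.3  0.1] [ 0.03 -0.02 -0.02] 72.7
16.43771689690234 0.48657708005023087
16.429252572598294 0.5642007944982596
16.448176328630478 0.4922483984886453
16.4390897571691 0.5786831232839899
16.457579561184392 0.4989636465827788
16.43587268351384 0.5946875274919159
```

View pics/wrist30.png

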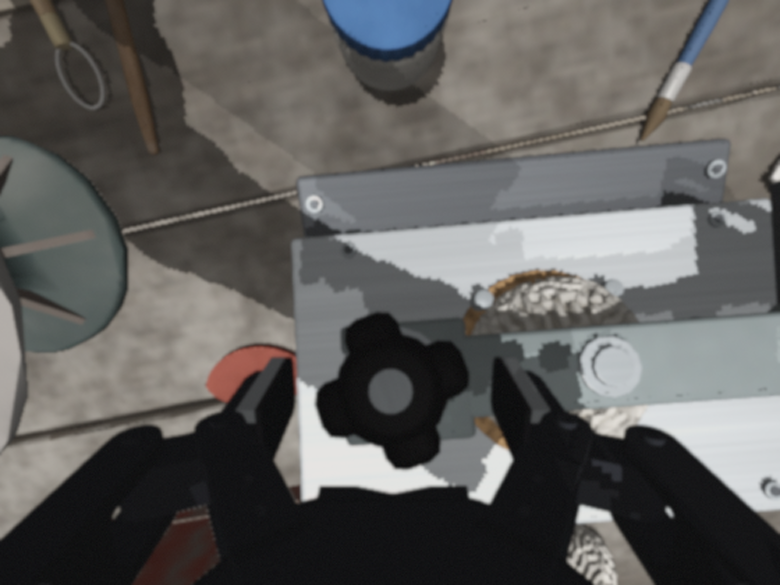

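Call:
{"method": "servo_tool", "body": {"targets": [[0.85,0,0,-10,0],[0.85,0,0,-35,0],[0.85,0,0,-40,0],[0.85,0,0,-40,0],[0.85,20,0,-10,0],[0.85,40,0,0,0],[0.85,40,0,0,0],[0.85,20,0,0,0],[0.85,0,0,0,0]]}}

```text
time_s: 33.45
eef_pos: [466.0, 75.7, 297.3]
tcp_rot: [0.102, 0.995, -0.001, 0.0]
ft_force: [0.8, -0.3, 0.4]
gripper_width: 72.5
```

```bash
python3 look.py 31 wrist scene top;  python3 - <<'E'
from h import *
import pickle
W=pickle.load(open("wrist31.pkl","rb"));S=pickle.load(open("scene31.pkl","rb"))
st=(636.07,132.93,-.128)
for L in(0,2,4):
 P=bed(st,[[0,-88,108.5+L]]);print(L,(proj(W,P)*780/560).round(0).tolist(),((proj(S,P)-[190,130])*780/210).round(0).tolist())
E
```

```text
33.45 [ 0.56  0.49 -1.15  1.88  0.51  1.1   0.58] [466.   75.7 297.3] [ 0.102  0.995 -0.001  0.   ] [ 0.8 -0.3  0.4] [ 0.03 -0.08  0.05] 72.5
0 [[391.0, 442.0]] [[464.0, 134.0]]
2 [[391.0, 443.0]] [[465.0, 132.0]]
4 [[391.0, 443.0]] [[466.0, 130.0]]
```

View pics/scene31.png

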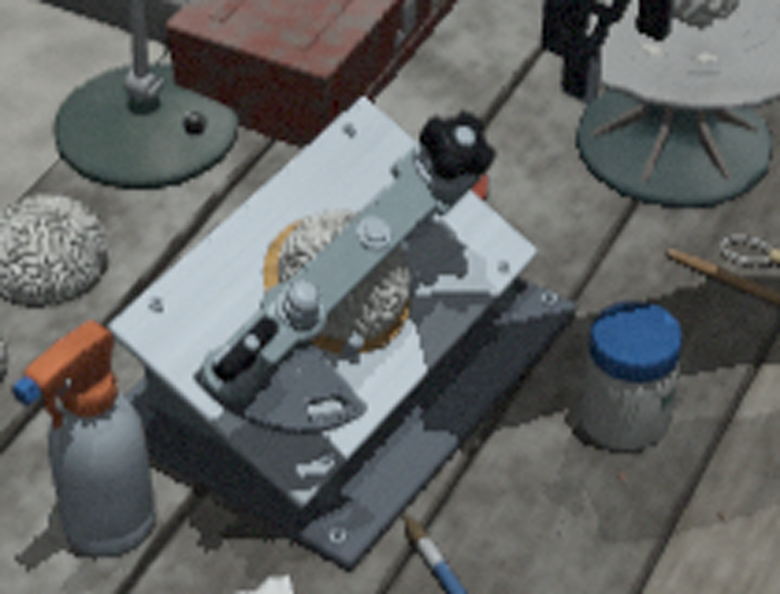

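View pics/wrist31.png

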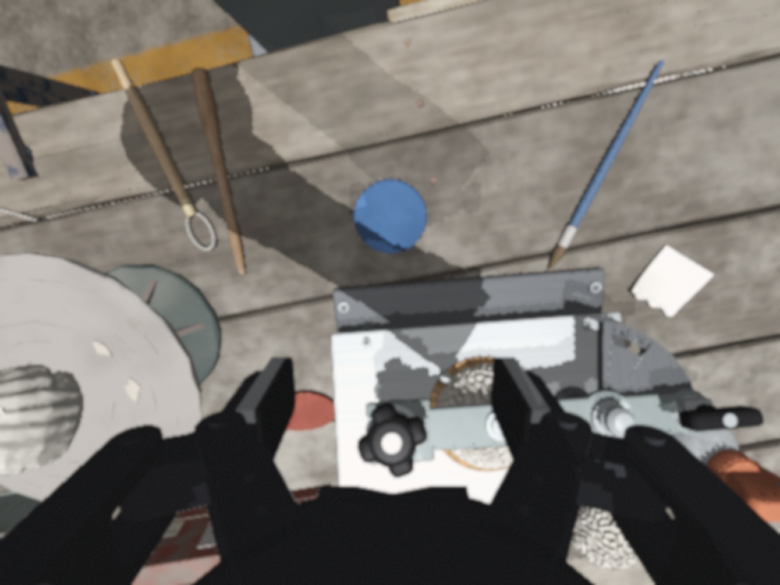

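View pics/top31.png

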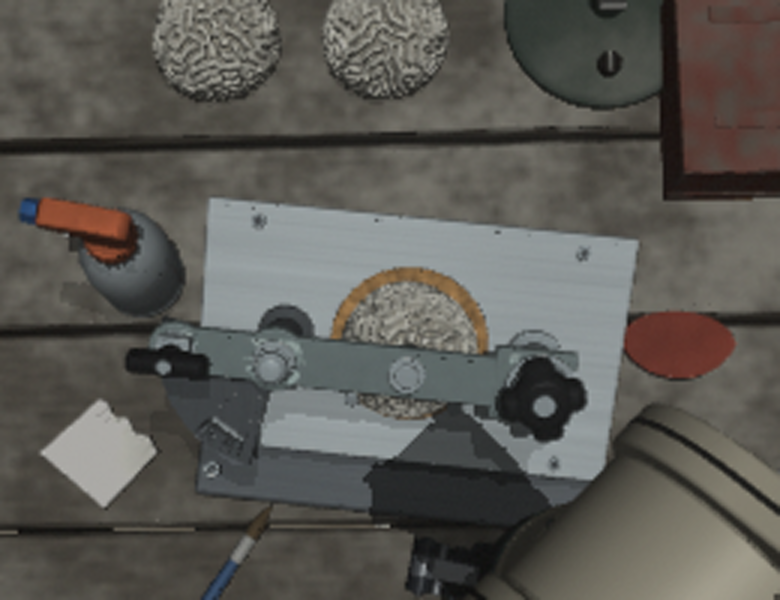

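```bash
python3 knob.py wrist31 106 pics/k31.png; python3 knob.py top31 106 pics/k31t.png; python3 - <<'E'
from h import *
import pickle
st=(636.07,132.93,-.128)
for n in("scene21","scene31"):
    f=pickle.load(open(n+".pkl","rb"));im=f["pixels"].astype(int).sum(2);
    # crown: bright blob within dark knob
    uv=proj(f,bed(st,[0,-88,110]))[0].astype(int);x,y=uv
    p=im[y-4:y+5,x-4:x+5]; w=np.clip(p-np.median(im[y-8:y+9,x-8:x+9])-40,0,None); Y,X=np.mgrid[y-4:y+5,x-4:x+5]
    c=((w*X).sum()/w.sum(),(w*Y).sum()/w.sum()); print(n,c,[ (L,proj(f,bed(st,[0,-88,108.5+L])).round(2).tolist()) for L in(0,5,11)])
E
```

```text
8.27305527021381 0.10301236866440865
9.961465841421315 0.27022531883263184
17.021709108933514 0.31590495257768386
15.876458964121788 0.42305884564325447
scene21 (np.float64(315.3289371605896), np.float64(164.7401086113266)) [(0, [[314.98, 165.97]]), (5, [[315.73, 164.92]]), (11, [[316.63, 163.66]])]
scene31 (np.float64(314.6942996742671), np.float64(165.74951140065147)) [(0, [[314.98, 165.97]]), (5, [[315.73, 164.92]]), (11, [[316.63, 163.66]])]
```

```bash
python3 -c "
from workcell import workorder; print(workorder.close_job())"
```

```text
the job is handed in; nothing more can be done
None
```

The casting is clamped, and I handed the job in at about 33.5 s of the 54 s. The hand-in reported no verdict.

**What I did:**
1. Pulled the plunger out about 13.7 mm and gave it a quarter turn anticlockwise, so that it stayed out.
2. Swung the arm over the casting until it met its stop (about 7 N), then turned the plunger back. It dropped home.
3. Turned the knob anticlockwise by about 48° until it dropped into its thread.
4. Turned it clockwise in four grips, about 181° in all. On the last few degrees the gripper slipped, which I took as fully down.
5. Let go and moved the gripper clear of everything.

**Last checks:**
- **Plunger:** the wrist picture taken after its release matches the predicted home position within about 2 pixels, and the handle lies along the arm.
- **Arm:** in the top view it lies along the bed's cross axis.
- **Knob:** its crown in the scene view fits a lift of 0 to 1 mm. The lobes put its turn at about 2.85, past the 2.6 given as fully down and just short of the 2.9 stop.
- **Surroundings:** the casting, jar, sprayer and kidney look unmoved in the last pictures. I judged this by eye, not by measuring.

**Weak or disagreeing checks:**
- After the knob dropped, its lift measured about 2 to 6 mm, depending on the image axis. That is less than the roughly 7 mm its turn angle would suggest, though it fits the stated 5 mm.
- The lobe-angle reading from the final wrist picture was unreliable because the gripper covered part of the knob. The final top view agreed with the earlier value.
- I had no direct view of the pad touching the casting. I inferred that from the knob being fully down.

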